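# Unload the bonding stack

## Robot

A 6-joint arm with a two-finger parallel gripper is mounted at the origin on a cart in front of the work surface, level with it; the furniture and walls round the work are solid. World frame = base frame: x ahead of the robot, y to its left, z up, the work surface at z = 0. Lengths are in mm, angles in rad, forces in N, time in s.
With the tool pointing down it reaches from about 350 to 975 mm from the base axis. Payload 7.1 kg.
Tool frame: the origin (TCP) lies at the very end of the fingers, on their centre line; the grasp point (between the pads) lies 19 mm behind it (ctrl.grip_point_offset is the distance from the TCP to the grasp point, in mm); x points along the fingers, y is the direction in which the jaws open and shut, and the axes are right-handed (so a half turn about x gives the same grasp; the last joint's range is limited). The gripper opens to 88 mm and grips with 3 to 60 N. Pads are 20 mm wide; open, the fingers measure 115 mm over their backs; the gripper's body (75 mm by 178 mm) begins 61 mm behind the grasp point.
Start: joints at [-1.137, 0.423, 1.63, -0, 1.089, -0.019], TCP at [273.442, -561.991, 222.675] pointing down, gripper open.
Joint ranges: [-3, 3], [-0.9, 2.11], [0.09, 2.58], [-1.31, 4.45], [0.11, 2.69], [-2.54, 2.54]. Speed limits (rad/s): [2.39, 2.39, 3.01, 3.14, 3.14, 3.14].

## Interface

Orientations are given as a rotation vector (axis times angle).
In Python, from workcell import ctrl, vision, workorder gives the robot as it stands.
- The arm moves only by the shell command python3 -m crank 'ROWS'. ROWS is JSON, a list of rows, each a list of 3 entries, a list of its own where there are three numbers: the shift along the tool's x, y, z in m, then the turn, a rotation vector about the tool's x, y, z in rad, then the finger opening in m, from 0 to 0.0878. In form: [[[dx, dy, dz], [wx, wy, wz], jaw], ...]. A call has exactly 8 rows; each row shifts and turns the commanded pose from where the row before left it, along the tool's axes as they then stand; what a row does not reach is not made up. A row lasts 1/12 s, in which the tool goes at most 41.7 mm and 7.16 degrees, less where a joint would pass 70% of its speed; a pose out of reach is approached as far as the arm can. A call with a gripper value outside its range is refused whole. The fingers move at their own pace and stop on an object; the grip force is fixed at half the most. Time passes only in rows, so rows that do not move let the fingers close, or fill a call up. It gives the time, the measured TCP pose, the force and the opening at its end, in the units of the state.
- ctrl.get_obs(): the state, without advancing time (a new reading comes with each control period).
- vision.get_image(name): name is "scene" or "top"; returns a dict with "img" (420x560x3 uint8, blue, green, red), "mtx" (3x3 intrinsics, pixels), "k1" (the pictures are not rectified: a ray, as slopes to the right and down, at radius r is drawn at 1 + k1 r^2 times it, then the intrinsics apply), "rvec" (rotation vector, rad) and "tvec" (3), from world to camera coordinates, as OpenCV has them. Camera axes: x right, y down, z forward; pixel columns grow to the right and rows downward; lengths in mm; the calibration is good to about 2 mm. A picture is of the moment at which its call begins. There is no depth.
- workorder.close_job(): hands the job in, once; it reports no verdict.
The state is a dict: "t": time; "qpos": joint angles; "qvel": joint speeds; "joint_torque": joint torques, N m; "ee_pos": TCP position; "orientation": TCP orientation; "ft_force": force on the tool from outside, world axes, zero at the start; "moment": the same for the moment, N m; "width": finger opening in mm.
Only numpy, scipy, OpenCV 4.12 (cv2) and the standard library are available. Lean on these libraries where they do the work, as an engineer would, in place of code of your own. Each camera call takes 0.05 s, during which the arm holds its last target.

## Task

The glue in the two temple housings has cured, so unload the bonding jig from the top down: first stand the brass weight upright in its round cork-floored rest, then lay the steel pressure bar across both forks of its grey cradle, then lay the amber housing lengthwise and flat in the middle of the yellow tray and the blue housing likewise in the blue tray. Leave the glue bottle and the roll of black tape where they are.

Things in the scene. Friction and masses are not known exactly. Their poses are not given: they have to be found in the camera images.
- weight: Brass knob weight, about 0.4 kg, top of the stack: round base 46 mm across and 30 mm tall, neck 16 mm across (38 to 42 mm up), round knob 24 mm across (46 to 60 mm up). Origin: centre of the underside; z up. Starts upright on the middle of the pressure bar, underside 30 mm above the table. Grip it by the knob and carry it smoothly, or it swings.
- pressure_bar: Flat steel bar, black rubber facing underneath, 120 mm long (y), 32 wide (x), 11 thick (z), about 0.11 kg. Origin: centre of the underside. Starts under the weight across both housings, underside 19 mm above the table. At its middle, a gap over 50 mm wide between the housings lets the fingers take it across its width, above the jig plate (9 mm lower than its underside).
- temple_amber: Amber (honey brown) temple housing, side arm of smart glasses: flat bar on its side, 107 mm long, 18 wide, 9 thick, 30 g. Origin: centre of underside; x along it (hinge end -50 mm, wire stub end +57 mm), y across, z up. Lies in a fixed jig, underside 10 mm above the table, beside the blue one, 76 mm apart in y (sides vary), the bar across both middles. Grip across the width at the origin.
- temple_blue: Blue temple housing, same size, axes and origin as the amber one, lying parallel to it in the same jig: aluminium plate 94 mm (along the housings) x 128 mm, top 10 mm above the table, with steel pins 4 mm thick and 5.5 mm high close beside each housing at x = -26 and +26 mm; between the pins its sides are open to the fingers.
- weight_rest: Fixed round dark wooden rest for the weight: dish 78 mm across, rim 11 mm above the table, round recess 64 mm across with a cork floor 5 mm above the table. Origin: centre of the underside, on the table. (Left of the work, y > 0.03 m, a stack of pink trays stands about 0.18 m high with spectacles on it: keep clear.)
- bar_cradle: Fixed grey cradle for the bar: foot plate 64 (x) x 104 mm (y), 4 thick, two forked saddles 8 mm thick at y = -40 and +40 mm. The bar lies along y on both, bearing faces 22 mm above the table, between prongs 50 mm apart in x that rise to 34 mm; the middle is open to the fingers. Origin: centre of the underside, on the table.
- tray_yellow: Yellow tray, for the amber housing: fixed shallow job tray, 136 mm (x) by 88 mm (y) outside, walls 3 mm thick with their rim 10 mm above the table, floor (with a thin grey pad in its middle) 4 mm above the table. Origin: centre of the underside, on the table; x along its length.
- tray_blue: Blue tray, for the blue housing: fixed shallow job tray, 136 mm (x) by 88 mm (y) outside, walls 3 mm thick with their rim 10 mm above the table, floor (with a thin grey pad in its middle) 4 mm above the table. Origin: centre of the underside, on the table; x along its length.
- glue_bottle: Bystander: small white glue bottle with a yellow label and pointed tip, 35 mm across, 98 mm tall, standing loose on the table. Origin: centre of the underside.
- tape_roll: Bystander: small roll of black tape lying flat, 56 mm across, 19 mm tall, loose on the table. Origin: centre of the underside.

How it is judged:
By the outcome, as a careful person would: the job done as asked, in the order asked, and still so for the second after the job is handed in, with the robot touching nothing.
It also fails if it takes over 118 s, if anything falls off the work surface, if the arm or the gripper's body presses on something with over 40 N, if the wrist force passes 120 N, or if a joint passes its speed limit or range.

## Working session

There is one attempt and no reset: what is moved stays moved. The work goes in short steps, Python scripts to look and compute and a shell command to move; the robot and the scene stay as the last step left them, time stands still between calls to the robot, and variables do not carry over. Pictures are saved under pics/ and viewed, and the job is handed in when it is done.

```bash
ls; mkdir -p pics; python3 - <<'E'
from workcell import ctrl, vision, workorder
import cv2
print(ctrl.get_obs()); print(ctrl.grip_point_offset)
for n in("scene","top"):
    d=vision.get_image(n); cv2.imwrite(f"pics/{n}0.png",d["img"]); print({k:v for k,v in d.items() if k!="img"})
E
```

```text
pics
{'t': 0.0, 'qpos': array([-1.13699882e+00,  4.23838288e-01,  1.63069898e+00, -8.56529229e-06,
        1.08860487e+00, -1.90215931e-02]), 'qvel': array([-1.56105621e-04,  9.55570456e-04,  5.98542966e-04,  1.31197775e-03,
       -5.05238258e-06, -6.45516055e-04]), 'joint_torque': array([ 1.28262636e-05, -5.44631732e+01, -2.73664856e+01,  6.43030135e-02,
        2.25366186e-02, -1.04359674e-04]), 'ee_pos': array([ 273.20969892, -561.49251792,  221.8997697 ]), 'orientation': array([ 1.97029611,  0.45548765, -1.97095631]), 'ft_force': array([-0.3951381 , -0.57878334, -0.85386807]), 'moment': array([ 3.46056633e-02, -9.72785920e-02, -6.81873338e-05]), 'width': 87.60881357233451}
18.700000000000003
{'mtx': array([[389.76686416,   0.        , 279.14414648],
       [  0.        , 389.76686416, 214.47462864],
       [  0.        ,   0.        ,   1.        ]]), 'k1': -0.08452719457871616, 'rvec': array([ 2.21709926, -0.49349516,  0.22832637]), 'tvec': array([-609.4056339 ,   57.04710519,  902.13252108])}
{'mtx': array([[505.95773495,   0.        , 285.97857343],
       [  0.        , 505.95773495, 206.56400566],
       [  0.        ,   0.        ,   1.        ]]), 'k1': -0.04394484323873744, 'rvec': array([ 2.14578506, -2.15207069,  0.15692446]), 'tvec': array([-241.11110326,  526.61367925,  846.10756172])}
```

View pics/scene0.png

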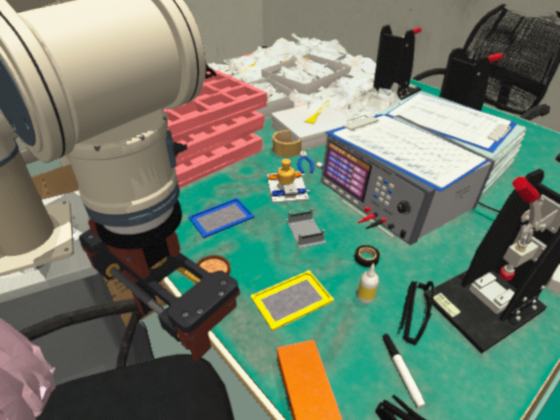

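View pics/top0.png

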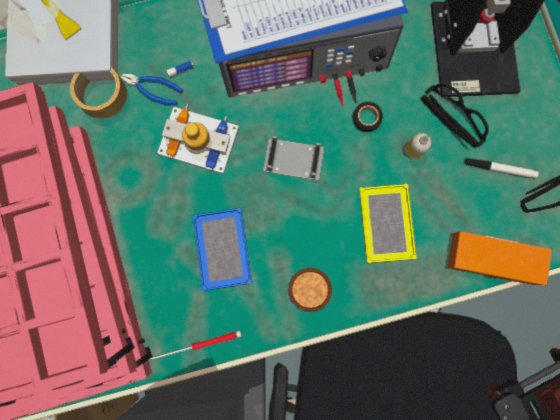

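The top view shows the jig at about (198,138), cradle (295,158), blue tray (222,249), yellow tray (387,223), cork rest (310,289), glue bottle (418,147) and tape (367,116). In the scene view the same stack is at (287,178). Next I'll zoom in.

```bash
cat > h.py <<'E'
import numpy as np, cv2
from workcell import ctrl, vision
from scipy.spatial.transform import Rotation as R
def cam(n):
    d=vision.get_image(n); return d
def dist(d): return np.array([d["k1"],0,0,0,0.])
def ray(d,uv):
    uv=np.atleast_2d(np.float64(uv))
    n=cv2.undistortPoints(uv[:,None],d["mtx"],dist(d))[:,0]
    Rm=cv2.Rodrigues(d["rvec"])[0]; c=-Rm.T@d["tvec"]
    v=np.c_[n,np.ones(len(n))]@Rm
    return c,v
def plane(d,uv,z):
    c,v=ray(d,uv); return c+v*((z-c[2])/v[:,2])[:,None]
def proj(d,P):
    return cv2.projectPoints(np.atleast_2d(np.float64(P)),d["rvec"],d["tvec"],d["mtx"],dist(d))[0][:,0]
def tri(d1,u1,d2,u2):
    c1,v1=ray(d1,u1);c2,v2=ray(d2,u2);v1=v1[0]/np.linalg.norm(v1[0]);v2=v2[0]/np.linalg.norm(v2[0])
    st=np.linalg.lstsq(np.c_[v1,-v2],c2-c1,rcond=None)[0]
    a=c1+v1*st[0];b=c2+v2*st[1]; return (a+b)/2,np.linalg.norm(a-b)
def crop(d,x0,y0,x1,y1,s,fn):
    c=cv2.resize(d["img"][y0:y1,x0:x1],None,fx=s,fy=s,interpolation=cv2.INTER_CUBIC); cv2.imwrite(fn,c)
E
python3 - <<'E'
from h import *
t=cam("top");s=cam("scene")
crop(t,140,90,240,180,6,"pics/t1.png"); crop(s,255,145,335,255,5,"pics/s1.png")
for n,d in(("t",t),("s",s)): print(n,ray(d,[[0,0]])[0])
# trays etc by colour on rim plane
hsv=cv2.cvtColor(t["img"],cv2.COLOR_BGR2HSV)
def show(name,lo,hi,box,z):
    m=cv2.inRange(hsv,lo,hi); k=np.zeros_like(m); x0,y0,x1,y1=box; k[y0:y1,x0:x1]=m[y0:y1,x0:x1]
    c=max(cv2.findContours(k,cv2.RETR_EXTERNAL,cv2.CHAIN_APPROX_NONE)[0],key=cv2.contourArea)[:,0]
    P=plane(t,c,z)[:,:2].astype(np.float32); print(name,len(c),cv2.minAreaRect(P), cv2.minAreaRect(c))
show("yellow",(22,120,100),(35,255,255),(340,170,430,280),10)
show("blue",(100,120,60),(125,255,255),(180,195,265,300),10)
show("cork",(3,60,80),(20,255,255),(280,260,340,320),5)
show("rest",(0,50,20),(20,255,255),(280,260,340,320),11)
E
```

```text
t [ 400.28549093 -239.62837558  913.07409593]
s [ 275.18985923 -855.87735853  616.61752566]
yellow 242 ((499.7578125, -424.9924011230469), (136.70863342285156, 89.58287048339844), 4.504717826843262) ((387.52642822265625, 223.25588989257812), (76.55696105957031, 49.906089782714844), 84.0938491821289)
blue 245 ((454.63543701171875, -127.44828796386719), (136.05502319335938, 89.03284454345703), 8.638814926147461) ((221.42001342773438, 248.9400177001953), (76.65037536621094, 50.06315231323242), 81.8698959350586)
cork 119 ((382.4764099121094, -284.4726257324219), (74.77913665771484, 73.9028091430664), 44.74165725708008) ((309.7500305175781, 289.2500305175781), (42.42640686035156, 41.719295501708984), 45.0)
rest 119 ((382.5941162109375, -284.1763000488281), (74.28509521484375, 73.41446685791016), 44.74192810058594) ((309.7500305175781, 289.2500305175781), (42.42640686035156, 41.719295501708984), 45.0)
```

View pics/t1.png

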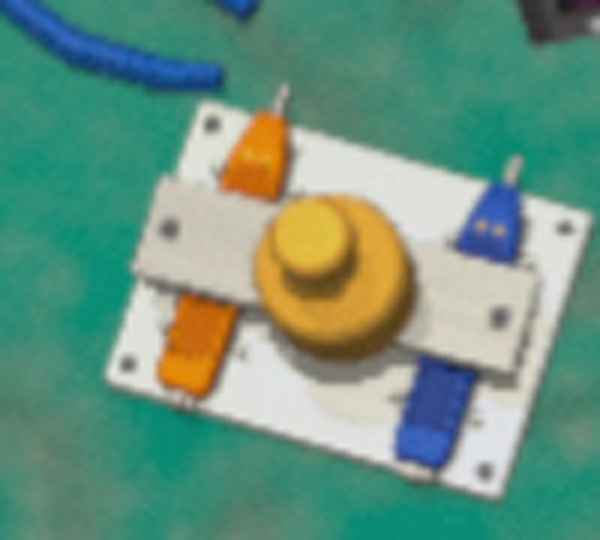

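View pics/s1.png

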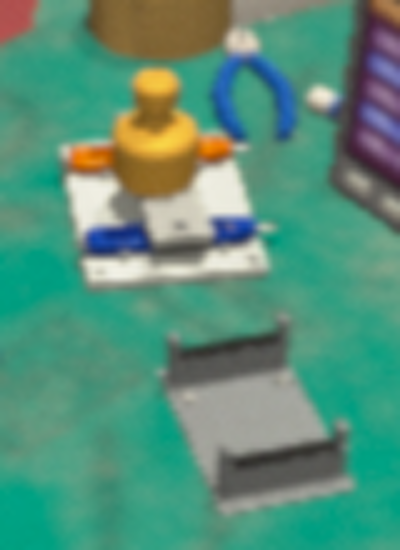

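```bash
python3 - <<'E'
from h import *
t=cam("top");s=cam("scene")
T=lambda p:[140+(p[0]+.5)/6-.5,90+(p[1]+.5)/6-.5]
S=lambda p:[255+(p[0]+.5)/5-.5,145+(p[1]+.5)/5-.5]
c=plane(t,[T(p) for p in((205,100),(593,215),(500,497),(107,382))],10)
print("plate",c.round(1).tolist(),c.mean(0)); print(np.diff(c[:,:2],axis=0))
b=plane(t,[T((168,228)),T((500,317))],30); print("bar screws",b.round(1),b.mean(0), np.degrees(np.arctan2(*(b[0]-b[1])[[1,0]])))
b=plane(t,[T((165,177)),T((535,268)),T((510,373)),T((133,273))],30);print("bar corners",b.round(1),b.mean(0))
print("stubs",plane(t,[T((283,88)),T((515,158))],14.5),"hinge ends",plane(t,[T((185,392)),T((420,463))],14))
print("knob tri",tri(t,T((315,238)),s,S((157,78))))
print("knob t",plane(t,[T((311,238))],90))
print("base top t",plane(t,[T((335,270))],60))
print("bar near screw tri",tri(t,T((500,317)),s,S((180,226))))
print("blue stub tri",tri(t,T((515,158)),s,S((270,228))),"amber stub",tri(t,T((283,88)),s,S((240,148))))
# edges test reprojection
crop(t,255,125,335,190,9,"pics/t2.png"); crop(t,270,250,350,330,7,"pics/t3.png");crop(s,185,245,245,290,10,"pics/s3.png")
E
```

```text
plate [[719.2, -34.3, 10.0], [681.7, -155.3, 10.0], [593.1, -128.1, 10.0], [629.4, -7.1, 10.0]] [655.84459935 -81.1970363   10.        ]
[[ -37.55189636 -120.98410265]
 [ -88.58020222   27.26642512]
 [  36.35294823  121.0026513 ]]
bar screws [[ 672.   -29.    30. ]
 [ 643.9 -129.7   30. ]] [657.91044079 -79.32197912  30.        ] 74.4110705912332
bar corners [[ 687.9  -27.5   30. ]
 [ 659.  -140.    30. ]
 [ 626.6 -132.9   30. ]
 [ 658.   -18.9   30. ]] [657.88440791 -79.81897111  30.        ]
stubs [[ 721.34686176  -59.42114872   14.5       ]
 [ 698.51402244 -131.53963399   14.5       ]] hinge ends [[ 625.17948888  -32.04609656   14.        ]
 [ 602.81530928 -104.13575137   14.        ]]
knob tri (array([651.79736075, -84.64473493,  88.08341765]), np.float64(1.6856268741898641))
knob t [[650.3813329  -83.66332864  90.        ]]
base top t [[649.846702  -85.2126927  60.       ]]
bar near screw tri (array([ 644.93636357, -129.16032784,   25.97773392]), np.float64(0.07335142220687663))
blue stub tri (array([ 698.99616848, -130.57615531,    9.33016898]), np.float64(2.464138650506999)) amber stub (array([720.307463  , -58.06345481,  10.71327396]), np.float64(4.740953822061602))
```

View pics/t2.png

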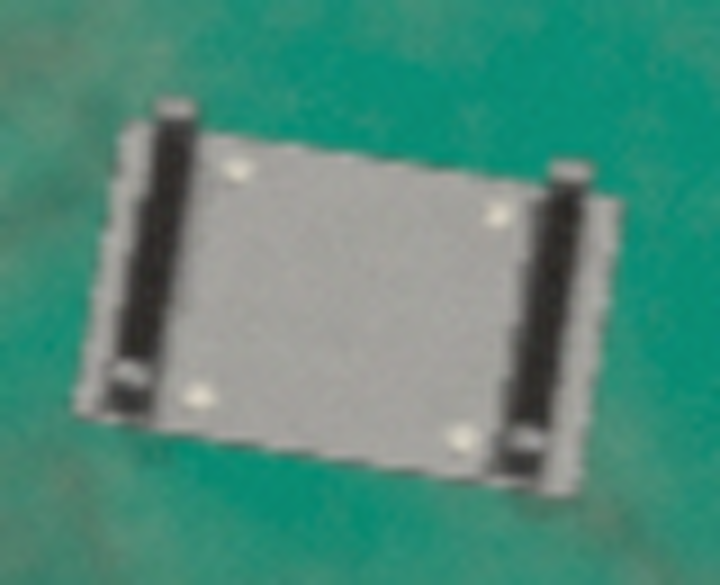

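View pics/t3.png

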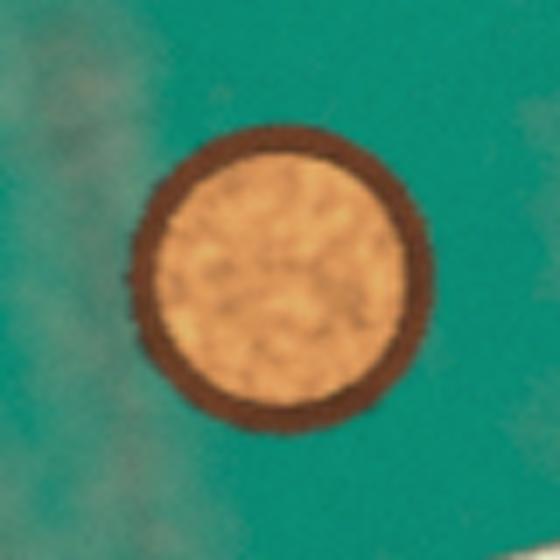

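View pics/s3.png

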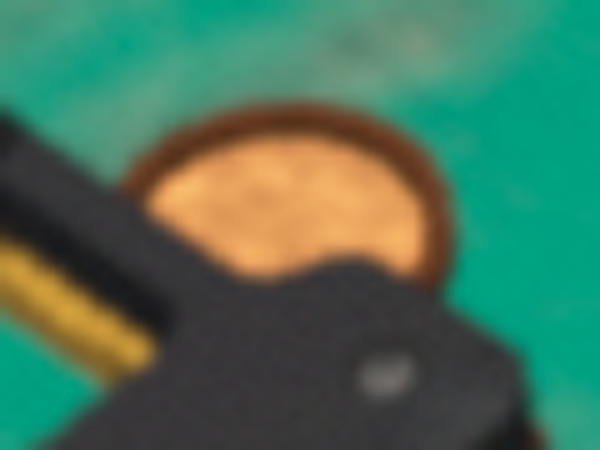

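```bash
python3 - <<'E'
from h import *
t=cam("top");s=cam("scene")
T=lambda p:[255+(p[0]+.5)/9-.5,125+(p[1]+.5)/9-.5]
c=plane(t,[T(p) for p in((125,122),(622,200),(578,493),(77,413))],4)
print("foot",c.round(1).tolist(),c.mean(0)); print(np.diff(c[:,:2],axis=0))
c=plane(t,[T(p) for p in((176,100),(570,163),(528,432),(130,370))],34)
print("prong tops",c.round(1).tolist(),c.mean(0));e=np.diff(c[:,:2],axis=0);print(e,np.degrees(np.arctan2(e[:,1],e[:,0])))
print("instr bottom edge z0",plane(t,[[228,96],[390,68]],0).round(0).tolist())
for z in(60,120):print("instr top front z",z,plane(t,[[222,62],[405,12]],z).round(0).tolist())
for z in(0,180):print("pink z",z,plane(t,[[38,85],[75,130],[100,210],[150,375]],z).round(0).tolist())
print("pot",plane(t,[[95,92]],0).round(0),plane(t,[[120,95],[95,113]],40).round(0))
for i in range(3):
  o=ctrl.get_obs(); print(o["t"],o["ee_pos"],R.from_rotvec(o["orientation"]).as_matrix().round(4).tolist(),o["ft_force"])
E
```

```text
foot [[659.0, -210.7, 4.0], [642.2, -312.8, 4.0], [581.0, -303.0, 4.0], [597.8, -201.0, 4.0]] [ 620.00596328 -256.86539303    4.        ]
[[ -16.73902054 -102.09877242]
 [ -61.27368632    9.82964051]
 [  16.85950557  101.92402003]]
prong tops [[654.9, -221.8, 34.0], [641.8, -300.1, 34.0], [587.3, -291.2, 34.0], [599.9, -212.7, 34.0]] [ 621.00075699 -256.45656976   34.        ]
[[-13.09518932 -78.34304028]
 [-54.57691408   8.96923872]
 [ 12.67943924  78.42956408]] [-99.48937142 170.66736159  80.81664295]
instr bottom edge z0 [[742.0, -134.0, 0.0], [798.0, -442.0, 0.0]]
instr top front z 60 [[784.0, -129.0, 60.0], [880.0, -461.0, 60.0]]
instr top front z 120 [[757.0, -137.0, 120.0], [846.0, -445.0, 120.0]]
pink z 0 [[767.0, 231.0, 0.0], [678.0, 153.0, 0.0], [526.0, 98.0, 0.0], [234.0, -4.0, 0.0]]
pink z 180 [[695.0, 138.0, 180.0], [623.0, 76.0, 180.0], [501.0, 31.0, 180.0], [267.0, -50.0, 180.0]]
pot [[752. 119.   0.]] [[731.  57.  40.]
 [697. 101.  40.]]
0.4 [ 273.42344442 -561.924329    222.56361699] [[-0.0001, 0.4375, -0.8992], [0.0002, -0.8992, -0.4375], [-1.0, -0.0002, -0.0]] [ 0.02671017 -0.39208742 -0.50367446]
0.4 [ 273.42344442 -561.924329    222.56361699] [[-0.0001, 0.4375, -0.8992], [0.0002, -0.8992, -0.4375], [-1.0, -0.0002, -0.0]] [ 0.02671017 -0.39208742 -0.50367446]
0.4 [ 273.42344442 -561.924329    222.56361699] [[-0.0001, 0.4375, -0.8992], [0.0002, -0.8992, -0.4375], [-1.0, -0.0002, -0.0]] [ 0.02671017 -0.39208742 -0.50367446]
```

```bash
python3 - <<'E'
from h import *
t=cam("top");s=cam("scene")
crop(t,0,20,240,200,3,"pics/t4.png"); crop(s,150,50,400,200,3,"pics/s4.png")
E
```

```text
(no output)
```

View pics/t4.png

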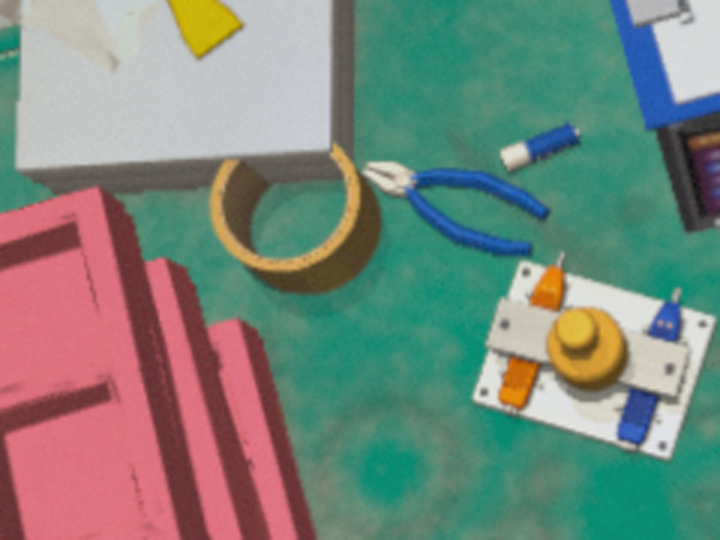

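View pics/s4.png

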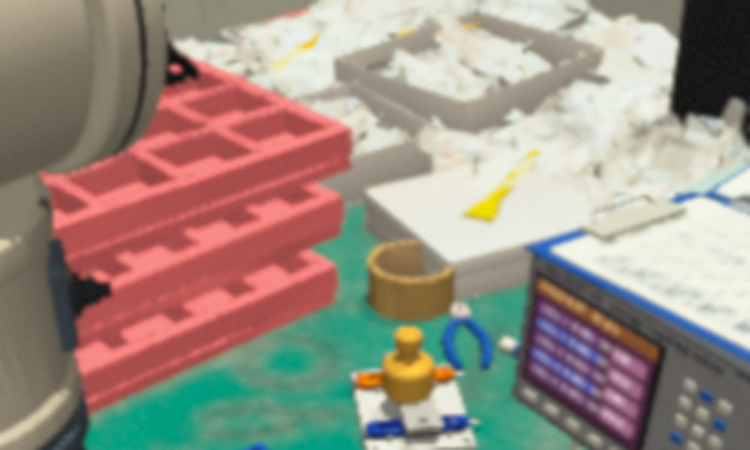

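```bash
cat >> h.py <<'E'
def delta(target,yaw=None):
    o=ctrl.get_obs(); M=R.from_rotvec(o["orientation"]).as_matrix(); 
    print("t",round(o["t"],2),"p",o["ee_pos"].round(1),"jaw yaw",np.degrees(np.arctan2(M[1,1],M[0,1])).round(2),"toolx",M[:,0].round(4),"w",round(o["width"],1),"f",o["ft_force"].round(1),"q6",o["qpos"][5].round(2))
    if target is not None: print("tool delta mm",(M.T@(np.array(target)-o["ee_pos"])).round(1))
    if yaw is not None:
        y=np.radians(yaw); D=np.c_[[0,0,-1],[np.cos(y),np.sin(y),0],[np.sin(y),-np.cos(y),0]]
        print("rotvec tool",R.from_matrix(M.T@D).as_rotvec().round(4)); 
        if target is not None: print("after turn tool delta",(D.T@(np.array(target)-o["ee_pos"])).round(1))
E
python3 - <<'E'
from h import *
t=cam("top");s=cam("scene")
print(tri(t,[215.8,62.3],s,[328,132.5]))
delta([651,-84.3,222],-15.6)
E
```

```text
(array([ 736.70558498, -135.09243983,  171.14596633]), np.float64(6.928033388603922))
t 0.6 p [ 273.4 -562.   222.7] jaw yaw -64.06 toolx [ 0.  0. -1.] w 87.5 f [ 0.6 -0.6  0.6] q6 -0.02
tool delta mm [   0.7 -264.4 -548.5]
rotvec tool [-0.8457 -0.      0.    ]
after turn tool delta [   0.7  235.2 -561.6]
```

```bash
python3 -m crank '[[[0,0,0],[0.06,0,0],0.06],[[0,0,0],[0.1,0,0],0.06],[[0,0,0],[0.1,0,0],0.06],[[0,0,0],[0.1,0,0],0.06],[[0,0,0],[0.1,0,0],0.06],[[0,0,0],[0.1,0,0],0.06],[[0,0,0],[0.1,0,0],0.06],[[0,0,0],[0.0649,0,0],0.06]]' &&
python3 -m crank '[[[0,-0.010,-0.0042],[0,0,0],0.06],[[0,-0.018,-0.0075],[0,0,0],0.06],[[0,-0.026,-0.0109],[0,0,0],0.06],[[0,-0.028,-0.0117],[0,0,0],0.06],[[0,-0.028,-0.0117],[0,0,0],0.06],[[0,-0.028,-0.0117],[0,0,0],0.06],[[0,-0.028,-0.0117],[0,0,0],0.06],[[0,-0.028,-0.0117],[0,0,0],0.06]]' &&
python3 -m crank '[[[0,-0.028,-0.0117],[0,0,0],0.06],[[0,-0.028,-0.0117],[0,0,0],0.06],[[0,-0.028,-0.0117],[0,0,0],0.06],[[0,-0.028,-0.0117],[0,0,0],0.06],[[0,-0.028,-0.0117],[0,0,0],0.06],[[0,-0.028,-0.0117],[0,0,0],0.06],[[0,-0.028,-0.0117],[0,0,0],0.06],[[0,-0.028,-0.0117],[0,0,0],0.06]]' &&
python3 -m crank '[[[0,-0.028,-0.0117],[0,0,0],0.06],[[0,-0.028,-0.0117],[0,0,0],0.06],[[0,-0.026,-0.0109],[0,0,0],0.06],[[0,-0.022,-0.0092],[0,0,0],0.06],[[0,-0.018,-0.0075],[0,0,0],0.06],[[0,-0.012,-0.005],[0,0,0],0.06],[[0,-0.006,-0.0025],[0,0,0],0.06],[[0,-0.0036,-0.0015],[0,0,0],0.06]]'
python3 - <<'E'
from h import *
delta([651,-84.3,66],-105.6)
s=cam("scene"); cv2.imwrite("pics/s5.png",s["img"]); cv2.imwrite("pics/t5.png",cam("top")["img"])
E
```

```text
t: 1.27
ee_pos: [273.4, -562.0, 222.7]
orientation: [-2.073, 0.289, 2.073]
ft_force: [0.9, -0.1, 0.7]
width: 60.2
t: 1.93
ee_pos: [404.6, -395.0, 222.8]
orientation: [-2.078, 0.282, 2.077]
ft_force: [0.8, -0.6, 0.5]
width: 60.1
t: 2.6
ee_pos: [554.8, -204.2, 222.8]
orientation: [-2.077, 0.281, 2.077]
ft_force: [0.7, 0.6, -1.5]
width: 60.3
t: 3.27
ee_pos: [650.5, -83.3, 222.5]
orientation: [-2.077, 0.282, 2.077]
ft_force: [0.7, -0.0, 1.0]
width: 60.2
t 3.27 p [650.5 -83.3 222.5] jaw yaw -105.48 toolx [-3.e-04 -0.e+00 -1.e+00] w 60.2 f [ 0.7 -0.   1. ] q6 1.7
tool delta mm [156.5   0.8  -0.8]
rotvec tool [ 0.002   0.0003 -0.0001]
after turn tool delta [156.5   0.9  -0.7]
```

View pics/s5.png

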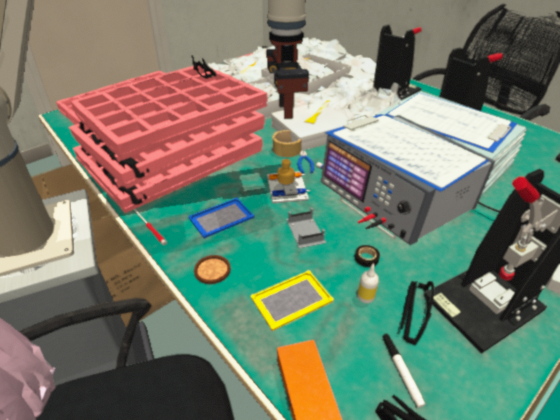

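View pics/t5.png

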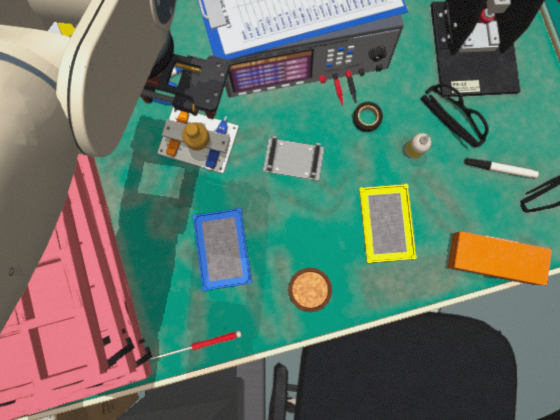

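The scene view shows the gripper at (285,85) directly above the stack at (287,178), and the path is clear. I'll descend to just above the knob and check.

```bash
python3 -m crank '[[[0.010,0,0],[0,0,0],0.06],[[0.015,0,0],[0,0,0],0.06],[[0.018,0,0],[0,0,0],0.06],[[0.018,0,0],[0,0,0],0.06],[[0.018,0,0],[0,0,0],0.06],[[0.016,0.0008,-0.0007],[0,0,0],0.06],[[0.012,0,0],[0,0,0],0.06],[[0.008,0,0],[0,0,0],0.06]]'
python3 - <<'E'
from h import *
delta([651,-84.3,66],-105.6)
s=cam("scene");t=cam("top");p=ctrl.get_obs()["ee_pos"]
for d in(s,t):
    u=proj(d,[p])[0]; print(u); cv2.drawMarker(d["img"],tuple(int(round(x)) for x in u),(255,0,255),0,5,1)
crop(s,240,100,360,220,5,"pics/s6.png");crop(t,130,50,270,170,5,"pics/t6.png")
E
```

```text
t: 4.03
ee_pos: [649.6, -85.8, 105.7]
orientation: [-2.073, 0.285, 2.078]
ft_force: [0.2, -0.5, 0.3]
width: 60.0
t 4.03 p [649.6 -85.8 105.7] jaw yaw -105.65 toolx [-2.4e-03  3.0e-04 -1.0e+00] w 60.0 f [ 0.2 -0.5  0.3] q6 1.69
tool delta mm [39.7 -1.9 -1.1]
rotvec tool [-0.0009  0.0024 -0.0004]
after turn tool delta [39.7 -1.9 -1. ]
[285.1141677  154.55098308]
[190.72421824 126.82091845]
```

View pics/s6.png

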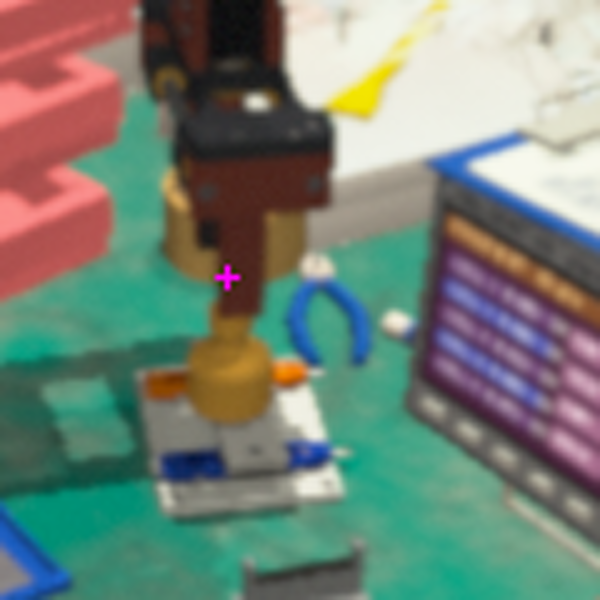

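View pics/t6.png

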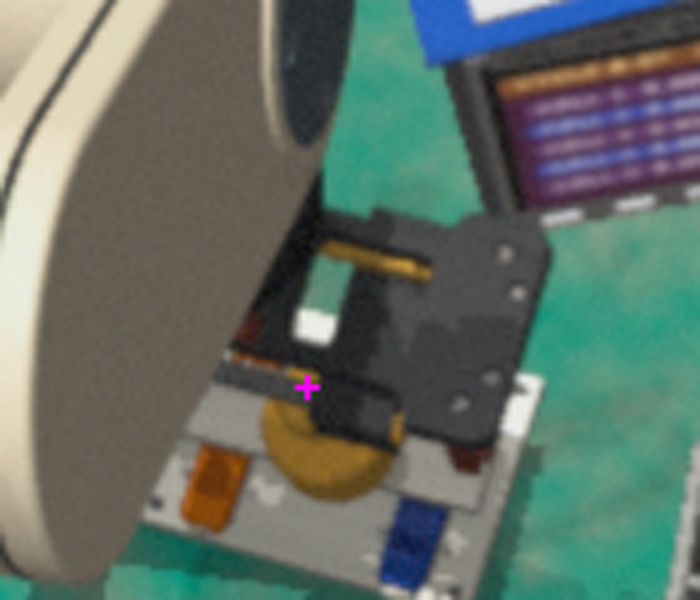

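```bash
python3 - <<'E'
from h import *
for i in range(5):
    d=cam("scene"); o=ctrl.get_obs(); print(o["t"],o["ee_pos"].round(2))
p=o["ee_pos"]; M=R.from_rotvec(o["orientation"]).as_matrix()
for k in(30,37,44):
  u=proj(d,[p+M[:,1]*k-M[:,0]*2, p+M[:,1]*k-M[:,2]*10,p+M[:,1]*k+M[:,2]*10]); print(k,((u-[240,100])*5).round(0).tolist())
E
```

```text
4.1833 [650.5  -85.43 107.22]
4.2333 [651.11 -85.36 108.03]
4.2833 [651.47 -85.31 108.49]
4.3333 [651.61 -85.27 108.7 ]
4.3833 [651.61 -85.21 108.8 ]
30 [[240.0, 294.0], [259.0, 296.0], [220.0, 300.0]]
37 [[242.0, 302.0], [262.0, 303.0], [222.0, 307.0]]
44 [[245.0, 309.0], [265.0, 311.0], [225.0, 314.0]]
```

```bash
python3 -m crank '[[[0.004,0,0],[0,0,0],0.06],[[0.006,0,0],[0,0,0],0.06],[[0.007,0,0],[0,0,0],0.06],[[0.007,0,0],[0,0,0],0.06],[[0.007,0,0],[0,0,0],0.06],[[0.006,0,0],[0,0,0],0.06],[[0.004,0,0],[0,0,0],0.06],[[0.0018,0,0],[0,0,0],0.06]]'
python3 - <<'E'
from h import *
for i in range(4): s=cam("scene")
t=cam("top")
delta([651.5,-84.5,66])
crop(s,240,100,360,220,5,"pics/s7.png");crop(t,130,50,270,170,5,"pics/t7.png")
E
```

```text
t: 5.05
ee_pos: [650.4, -85.0, 63.7]
orientation: [-2.074, 0.284, 2.077]
ft_force: [0.6, -0.1, 1.2]
width: 59.7
t 5.3 p [651.2 -85.1  65.2] jaw yaw -105.59 toolx [ 6.e-04 -1.e-04 -1.e+00] w 60.3 f [ 0.1 -0.5  0.1] q6 1.69
tool delta mm [-0.8 -0.7 -0.1]
```

View pics/s7.png

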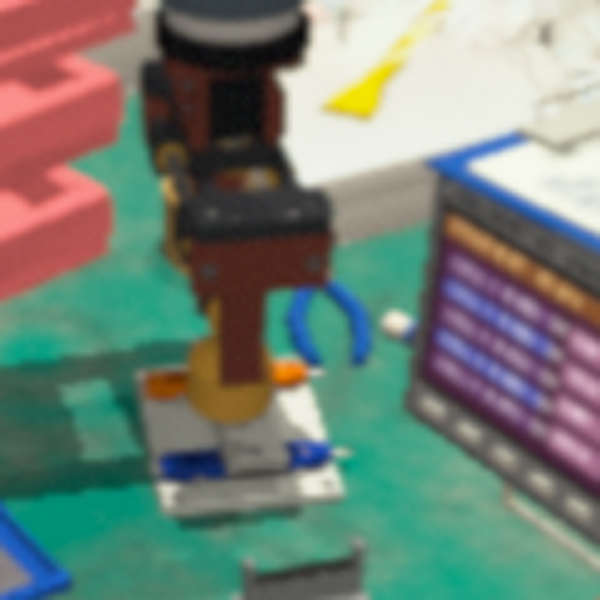

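View pics/t7.png

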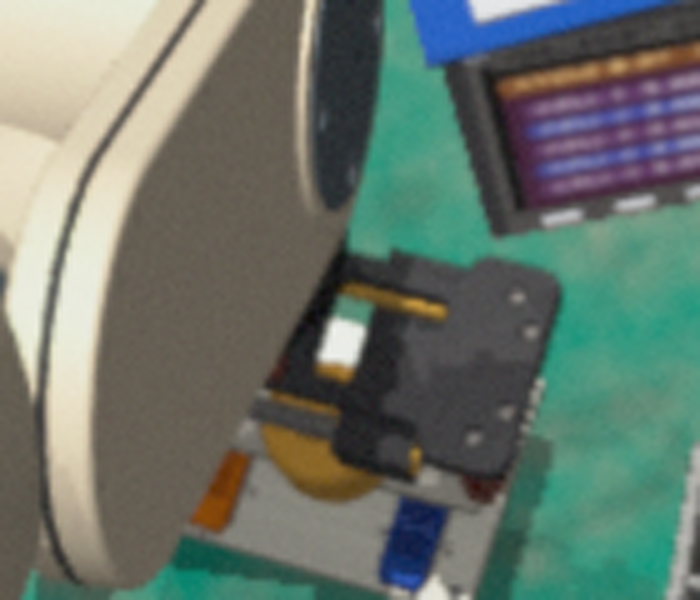

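The near finger is over the base at (242,370) in the crop, offset as expected for a finger nearer the camera, so it's aligned. Closing.

```bash
python3 -m crank '[[[0,0,0],[0,0,0],0.04],[[0,0,0],[0,0,0],0.02],[[0,0,0],[0,0,0],0.01],[[0,0,0],[0,0,0],0.01],[[0,0,0],[0,0,0],0.01],[[0,0,0],[0,0,0],0.01],[[0,0,0],[0,0,0],0.01],[[0,0,0],[0,0,0],0.01]]'
python3 - <<'E'
from h import *
delta(None)
E
```

```text
t: 5.97
ee_pos: [651.0, -84.9, 64.9]
orientation: [-2.076, 0.284, 2.076]
ft_force: [1.0, 1.0, 0.6]
width: 22.8
t 5.97 p [651.  -84.9  64.9] jaw yaw -105.59 toolx [ 2.e-04  2.e-04 -1.e+00] w 22.8 f [1.  1.  0.6] q6 1.69
```

```bash
python3 -m crank '[[[-0.001,0,0],[0,0,0],0.01],[[-0.003,0,0],[0,0,0],0.01],[[-0.006,0,0],[0,0,0],0.01],[[-0.009,0,0],[0,0,0],0.01],[[-0.011,0,0],[0,0,0],0.01],[[-0.012,0,0],[0,0,0],0.01],[[-0.012,0,0],[0,0,0],0.01],[[-0.012,0,0],[0,0,0],0.01]]' && python3 -m crank '[[[-0.012,0,0],[0,0,0],0.01],[[-0.011,0,0],[0,0,0],0.01],[[-0.009,0,0],[0,0,0],0.01],[[-0.006,0,0],[0,0,0],0.01],[[-0.003,0,0],[0,0,0],0.01],[[-0.001,0,0],[0,0,0],0.01],[[0,0,0],[0,0,0],0.01],[[0,0,0],[0,0,0],0.01]]'
python3 - <<'E'
from h import *
s=cam("scene")
t=cam("top")
delta([382.5,-284.3,175])
crop(s,240,70,360,220,4,"pics/s8.png")
E
```

```text
t: 6.63
ee_pos: [651.2, -85.1, 132.7]
orientation: [-2.077, 0.284, 2.075]
ft_force: [0.7, 0.1, -4.2]
width: 22.9
t: 7.3
ee_pos: [650.5, -85.0, 172.2]
orientation: [-2.075, 0.284, 2.077]
ft_force: [0.4, 0.4, -5.1]
width: 23.2
t 7.4 p [650.5 -85.  172.1] jaw yaw -105.59 toolx [-1.3e-03  2.0e-04 -1.0e+00] w 22.7 f [-0.2 -1.  -4.4] q6 1.69
tool delta mm [ -2.6 264.  204.5]
```

View pics/s8.png

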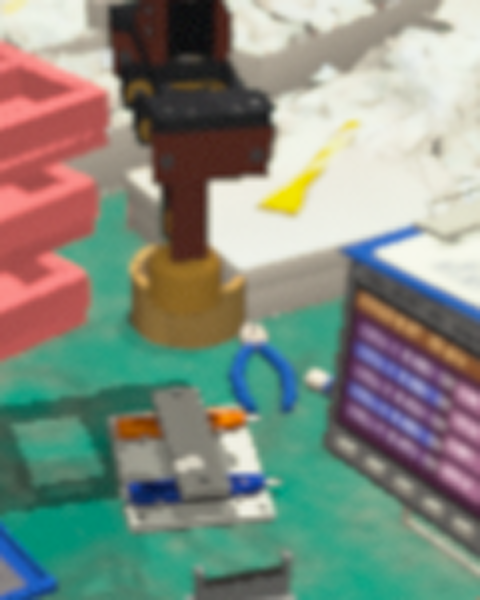

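```bash
python3 -m crank '[[[0,0.001,0.0008],[0,0,0],0.01],[[0,0.0025,0.0019],[0,0,0],0.01],[[0,0.0045,0.0035],[0,0,0],0.01],[[0,0.007,0.0054],[0,0,0],0.01],[[0,0.0095,0.0074],[0,0,0],0.01],[[0,0.012,0.0093],[0,0,0],0.01],[[0,0.014,0.0108],[0,0,0],0.01],[[0,0.0155,0.012],[0,0,0],0.01]]' && python3 -m crank '[[[0,0.0165,0.0128],[0,0,0],0.01],[[0,0.0165,0.0128],[0,0,0],0.01],[[0,0.0165,0.0128],[0,0,0],0.01],[[0,0.0165,0.0128],[0,0,0],0.01],[[0,0.0165,0.0128],[0,0,0],0.01],[[0,0.0165,0.0128],[0,0,0],0.01],[[0,0.0165,0.0128],[0,0,0],0.01],[[0,0.0165,0.0128],[0,0,0],0.01]]' && python3 -m crank '[[[0,0.0155,0.012],[0,0,0],0.01],[[0,0.014,0.0108],[0,0,0],0.01],[[0,0.012,0.0093],[0,0,0],0.01],[[0,0.0095,0.0074],[0,0,0],0.01],[[0,0.007,0.0054],[0,0,0],0.01],[[0,0.0045,0.0035],[0,0,0],0.01],[[0,0.0025,0.0019],[0,0,0],0.01],[[0,0.001,0.0008],[0,0,0],0.01]]'
python3 - <<'E'
from h import *
for i in range(4): s=cam("scene")
t=cam("top")
delta([382.5,-284.3,55])
crop(s,150,150,310,310,4,"pics/s9.png");crop(t,250,190,400,340,4,"pics/t9.png")
E
```

```text
t: 8.07
ee_pos: [582.4, -135.8, 172.9]
orientation: [-2.076, 0.284, 2.076]
ft_force: [-0.3, -0.2, -4.0]
width: 22.9
t: 8.73
ee_pos: [447.6, -235.4, 173.1]
orientation: [-2.076, 0.285, 2.076]
ft_force: [-1.2, -0.2, -4.3]
width: 22.8
t: 9.4
ee_pos: [382.7, -284.6, 172.9]
orientation: [-2.076, 0.285, 2.075]
ft_force: [-0.2, -0.8, -5.3]
width: 22.8
t 9.65 p [ 383.3 -284.1  172.8] jaw yaw -105.55 toolx [ 1.e-04  0.e+00 -1.e+00] w 22.9 f [ 0.3  0.7 -5. ] q6 1.18
tool delta mm [117.8   0.4   0.7]
```

View pics/s9.png

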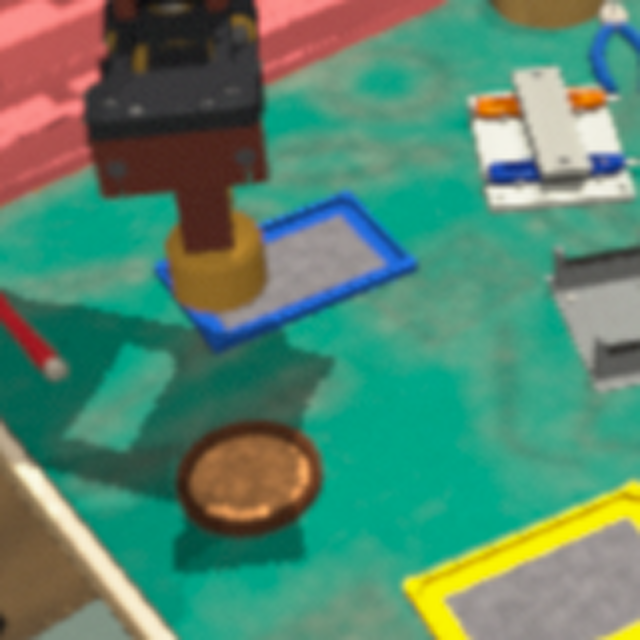

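View pics/t9.png

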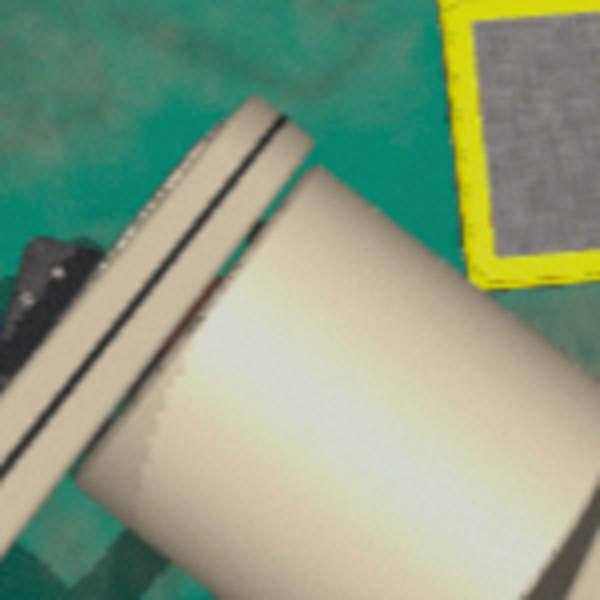

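The weight hangs upright at (215,262) in the crop, with the rest at (250,478), free of obstructions. I'll check the rest centre in the scene view and then descend.

```bash
python3 - <<'E'
from h import *
s=cam("scene")
x=np.array([[250.5,478.5]])/4-.5+[150,150]; print(plane(s,x,11))
E
python3 -m crank '[[[0.003,0,0],[0,0,0],0.01],[[0.006,0,0],[0,0,0],0.01],[[0.009,0,0],[0,0,0],0.01],[[0.012,0,0],[0,0,0],0.01],[[0.013,0,0],[0,0,0],0.01],[[0.013,0,0],[0,0,0],0.01],[[0.012,0,0],[0,0,0],0.01],[[0.010,0,0],[0,0,0],0.01]]' && python3 -m crank '[[[0.009,0,0],[0,0,0],0.01],[[0.008,0,0],[0,0,0],0.01],[[0.008,0,0],[0,0,0],0.01],[[0.007,0,0],[0,0,0],0.01],[[0.006,0,0],[0,0,0],0.01],[[0.005,0,0],[0,0,0],0.01],[[0.003,0,0],[0,0,0],0.01],[[0.001,0,0],[0,0,0],0.01]]'
python3 - <<'E'
from h import *
for i in range(4): s=cam("scene")
delta([382.5,-284.3,40])
crop(s,150,170,310,310,4,"pics/s10.png")
E
```

```text
[[ 380.54639057 -293.7101067    11.        ]]
t: 10.37
ee_pos: [382.4, -284.0, 93.2]
orientation: [-2.074, 0.283, 2.077]
ft_force: [0.0, 0.0, -4.0]
width: 23.2
t: 11.03
ee_pos: [382.8, -284.3, 47.5]
orientation: [-2.075, 0.284, 2.076]
ft_force: [-0.4, 0.6, -4.7]
width: 22.9
t 11.23 p [ 383.1 -284.6   48.2] jaw yaw -105.59 toolx [ 5.e-04 -4.e-04 -1.e+00] w 22.9 f [ 0.8  0.4 -4.2] q6 1.18
tool delta mm [ 8.2 -0.1  0.6]
```

View pics/s10.png

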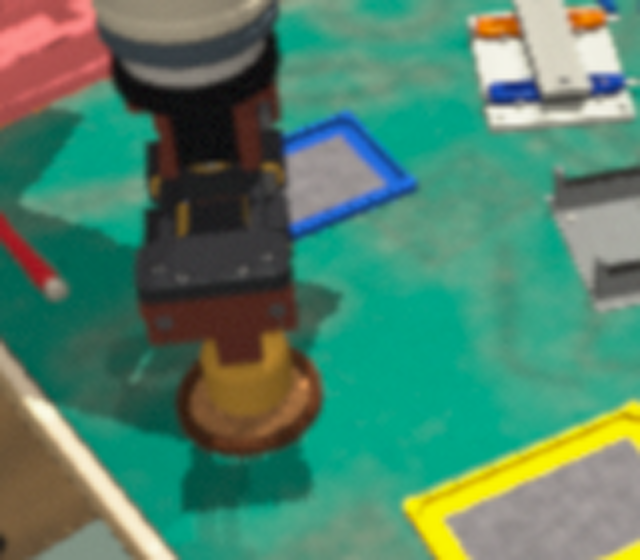

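```bash
python3 - <<'E'
from h import *
t=cam("top");s=cam("scene")
f=lambda P:((proj(s,P)-[150,170]+.5)*4-.5).round(0).tolist()
print("base centre z13,z43",f([[383,-284.5,13],[383,-284.5,43]]))
a=np.linspace(0,2*np.pi,73)
for r,z,n in((39,11,"rim"),(39,0,"foot"),(32,11,"recess"),(32,5,"floor"),(23,13,"base bottom")):
    c=(382.5,-284.3)
    q=np.array(f(np.c_[c[0]+r*np.cos(a),c[1]+r*np.sin(a),a*0+z])); print(n,q.min(0),q.max(0))
# tray compare
def tray(d,lo,hi,box):
    hsv=cv2.cvtColor(d["img"],cv2.COLOR_BGR2HSV);m=cv2.inRange(hsv,lo,hi);k=np.zeros_like(m);x0,y0,x1,y1=box;k[y0:y1,x0:x1]=m[y0:y1,x0:x1]
    c=max(cv2.findContours(k,cv2.RETR_EXTERNAL,cv2.CHAIN_APPROX_NONE)[0],key=cv2.contourArea)[:,0]
    P=plane(d,c,10)[:,:2].astype(np.float32); return cv2.minAreaRect(P)
print(tray(s,(22,120,100),(35,255,255),(240,260,345,335)))
E
```

```text
base centre z13,z43 [[249.0, 382.0], [242.0, 342.0]]
rim [174. 332.] [322. 441.]
foot [177. 346.] [324. 455.]
recess [187. 342.] [309. 431.]
floor [189. 349.] [310. 439.]
base bottom [204. 351.] [291. 415.]
((498.28070068359375, -431.16796875), (138.2342529296875, 92.11685180664062), 4.341442108154297)
```

The projected outlines match the view: foot bottom at 455 predicted and about 452 seen, weight bottom at 415 both. So the centring is good. Lowering onto the cork.

```bash
python3 -m crank '[[[0.001,0,0.0006],[0,0,0],0.01],[[0.0015,0,0],[0,0,0],0.01],[[0.0015,0,0],[0,0,0],0.01],[[0.0015,0,0],[0,0,0],0.01],[[0.001,0,0],[0,0,0],0.01],[[0.0008,0,0],[0,0,0],0.01],[[0.0005,0,0],[0,0,0],0.01],[[0,0,0],[0,0,0],0.01]]'
python3 - <<'E'
from h import *
for i in range(3): s=cam("scene")
delta([382.5,-284.3,40])
E
```

```text
t: 12.0
ee_pos: [382.3, -284.2, 40.0]
orientation: [-2.076, 0.284, 2.076]
ft_force: [-0.1, 0.1, -4.2]
width: 22.7
t 12.15 p [ 382.3 -284.3   40.1] jaw yaw -105.59 toolx [ 0. -0. -1.] w 22.5 f [ 0.8  0.4 -4.8] q6 1.18
tool delta mm [ 0.1 -0.  -0.2]
```

Still hanging, so I'll step down a little more until contact.

```bash
python3 -m crank '[[[0.0004,0,0],[0,0,0],0.01],[[0.0004,0,0],[0,0,0],0.01],[[0.0004,0,0],[0,0,0],0.01],[[0.0003,0,0],[0,0,0],0.01],[[0,0,0],[0,0,0],0.01],[[0,0,0],[0,0,0],0.01],[[0,0,0],[0,0,0],0.01],[[0,0,0],[0,0,0],0.01]]'
```

```text
t: 12.82
ee_pos: [382.6, -284.2, 39.8]
orientation: [-2.077, 0.284, 2.075]
ft_force: [-3.1, 4.7, 13.7]
width: 22.9
```

Contact: the force went from -4 to +14 N. I'll ease up and release.

```bash
python3 -m crank '[[[-0.0004,0,0],[0,0,0],0.01],[[-0.0003,0,0],[0,0,0],0.01],[[0,0,0],[0,0,0],0.03],[[0,0,0],[0,0,0],0.045],[[0,0,0],[0,0,0],0.06],[[0,0,0],[0,0,0],0.06],[[0,0,0],[0,0,0],0.06],[[0,0,0],[0,0,0],0.06]]'
python3 -m crank '[[[-0.002,0,0],[0,0,0],0.06],[[-0.006,0,0],[0,0,0],0.06],[[-0.012,0,0],[0,0,0],0.06],[[-0.018,0,0],[0,0,0],0.06],[[-0.020,0,0],[0,0,0],0.06],[[-0.022,0,0],[0,0,0],0.06],[[-0.022,0,0],[0,0,0],0.06],[[-0.022,0,0],[0,0,0],0.06]]'
python3 - <<'E'
from h import *
s=cam("scene")
delta(None)
crop(s,150,170,310,310,4,"pics/s11.png")
E
```

```text
t: 13.48
ee_pos: [382.3, -284.3, 39.2]
orientation: [-2.076, 0.284, 2.076]
ft_force: [0.4, -0.2, -0.1]
width: 58.4
t: 14.15
ee_pos: [382.1, -284.1, 164.8]
orientation: [-2.076, 0.284, 2.076]
ft_force: [0.3, 0.1, 0.4]
width: 60.6
t 14.2 p [ 384.1 -285.6  168.5] jaw yaw -105.59 toolx [ 0.0049 -0.0038 -1.    ] w 60.2 f [ 2.1 -0.6  3.5] q6 1.18
```

View pics/s11.png

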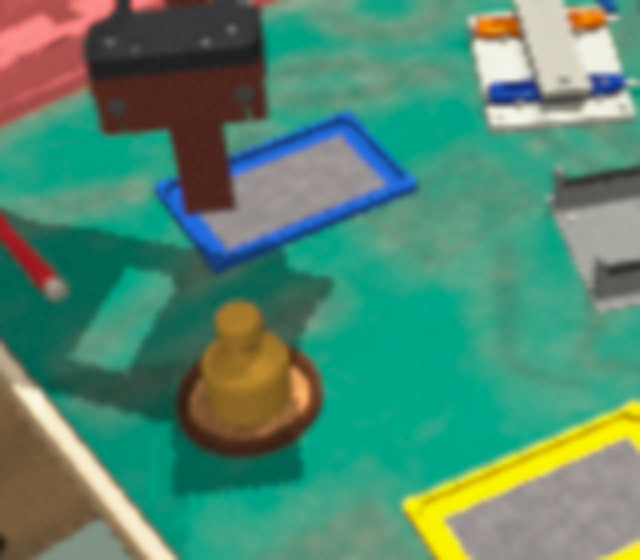

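The weight stands upright inside the dish, at (245,375) in the crop. Now I'll remeasure the bar, which is uncovered.

```bash
python3 - <<'E'
from h import *
t=cam("top");s=cam("scene")
crop(t,150,95,250,185,6,"pics/t12.png");crop(s,255,155,335,225,7,"pics/s12.png")
E
```

```text
(no output)
```

View pics/t12.png

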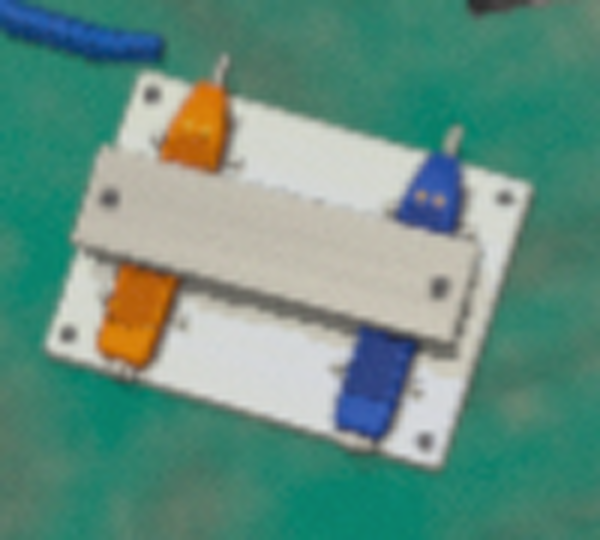

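View pics/s12.png

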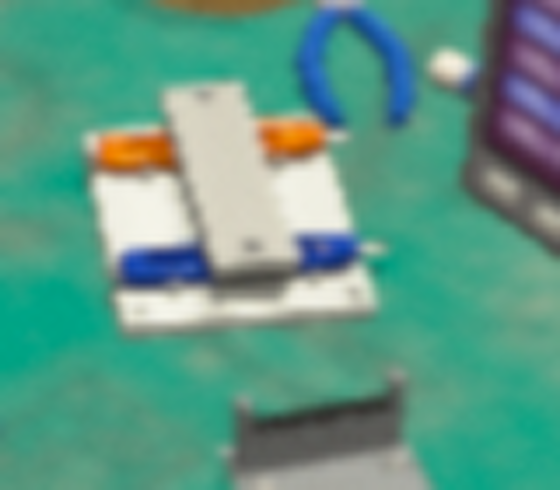

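```bash
python3 - <<'E'
from h import *
t=cam("top");s=cam("scene")
T=lambda p:[150+(p[0]+.5)/6-.5,95+(p[1]+.5)/6-.5]
S=lambda p:[255+(p[0]+.5)/7-.5,155+(p[1]+.5)/7-.5]
a=tri(t,T((109,198)),s,S((207,95)));b=tri(t,T((439,287)),s,S((252,246)));print(a,b,(a[0]+b[0])/2)
d=plane(t,[T((109,198)),T((439,287))],30);print(d,d.mean(0),np.degrees(np.arctan2(*(d[0]-d[1])[[1,0]])))
c=plane(t,[T(p) for p in((103,147),(476,240),(452,346),(74,240))],30);print(c.round(1).tolist(),c.mean(0)); e=np.diff(c[:,:2],axis=0);print(np.degrees(np.arctan2(e[:,1],e[:,0])),np.linalg.norm(e,axis=1))
p=plane(t,[T(p) for p in((145,70),(533,186),(440,468),(45,353))],10);print(p.mean(0)); e=np.diff(p[:,:2],axis=0);print(np.degrees(np.arctan2(e[:,1],e[:,0])),np.linalg.norm(e,axis=1))
for n,q in(("amber",((195,-1),)),):pass
print("stub tips",plane(t,[T((222,60)),T((457,130))],14.5),"hinge",plane(t,[T((125,366)),T((361,437))],14.5))
E
```

```text
(array([674.09423891, -28.25613327,  25.07950559]), np.float64(1.2525225336302812)) (array([ 644.95390292, -128.87746245,   26.04808548]), np.float64(0.0010493704866989491)) [659.52407091 -78.56679786  25.56379553]
[[ 671.95595459  -29.27575414   30.        ]
 [ 643.86436368 -129.37102394   30.        ]] [657.91015914 -79.32338904  30.        ] 74.32330240453008
[[687.9, -26.9, 30.0], [658.4, -140.3, 30.0], [625.7, -133.5, 30.0], [658.9, -19.1, 30.0]] [657.73188179 -79.96498373  30.        ]
[-104.62056014  168.39145765   73.80104945] [117.13380091  33.36386851 119.14353817]
[655.60952564 -81.04817665  10.        ]
[-107.38095862  162.88971143   73.35772854] [126.77643606  92.67251084 126.92807496]
stub tips [[ 720.70345822  -59.12956974   14.5       ]
 [ 697.87207004 -132.16510757   14.5       ]] hinge [[ 623.80614357  -32.20072444   14.5       ]
 [ 601.46391113 -104.53816957   14.5       ]]
```

```bash
python3 -m crank '[[[0,0,0],[-0.06,0,0],0.05],[[0,0,0],[-0.09,0,0],0.05],[[0,0,0],[-0.105,0,0],0.05],[[0,0,0],[-0.11,0,0],0.05],[[0,0,0],[-0.11,0,0],0.05],[[0,0,0],[-0.11,0,0],0.05],[[0,0,0],[-0.11,0,0],0.05],[[0,0,0],[-0.11,0,0],0.05]]' && python3 -m crank '[[[-0.005,0,0],[-0.11,0,0],0.05],[[-0.005,0,0],[-0.11,0,0],0.05],[[-0.005,0,0],[-0.11,0,0],0.05],[[-0.005,0,0],[-0.11,0,0],0.05],[[0,0,0],[-0.11,0,0],0.05],[[0,0,0],[-0.105,0,0],0.05],[[0,0,0],[-0.07,0,0],0.05],[[0,0,0],[-0.04,0,0],0.05]]'
python3 - <<'E'
from h import *
delta([659.4,-74.8,190],-15.7)
E
```

```text
t: 15.07
ee_pos: [381.4, -283.5, 161.7]
orientation: [1.917, 0.532, -1.921]
ft_force: [0.5, 0.1, -0.8]
width: 49.9
t: 15.73
ee_pos: [381.5, -283.6, 181.7]
orientation: [1.405, 1.073, -1.406]
ft_force: [-0.5, -0.3, 0.5]
width: 50.2
t 15.73 p [ 381.5 -283.6  181.7] jaw yaw -15.42 toolx [-0.0024  0.0018 -1.    ] w 50.2 f [-0.5 -0.3  0.5] q6 -0.4
tool delta mm [  -8.5  212.4 -275.2]
rotvec tool [ 0.0049 -0.0011  0.0028]
after turn tool delta [  -8.3  211.1 -276.2]
```

```bash
python3 -m crank '[[[-0.001,0.0046,-0.006],[0,0,0],0.05],[[-0.001,0.0092,-0.012],[0,0,0],0.05],[[-0.001,0.0138,-0.018],[0,0,0],0.05],[[-0.001,0.0153,-0.020],[0,0,0],0.05],[[-0.001,0.0153,-0.020],[0,0,0],0.05],[[-0.001,0.0153,-0.020],[0,0,0],0.05],[[-0.001,0.0153,-0.020],[0,0,0],0.05],[[-0.001,0.0153,-0.020],[0,0,0],0.05]]' && python3 -m crank '[[[0,0.0153,-0.020],[0,0,0],0.05],[[0,0.0153,-0.020],[0,0,0],0.05],[[0,0.0153,-0.020],[0,0,0],0.05],[[0,0.0153,-0.020],[0,0,0],0.05],[[0,0.0153,-0.020],[0,0,0],0.05],[[0,0.0138,-0.018],[0,0,0],0.05],[[0,0.0107,-0.014],[0,0,0],0.05],[[0,0.0061,-0.008],[0,0,0],0.05]]' && python3 -m crank '[[[0,0,0],[0,-0.03,0],0.05],[[0,0,0],[0,-0.05,0],0.05],[[0,0,0],[0,-0.05,0],0.05],[[0,0,0],[0,-0.03,0],0.05],[[0,0,0],[0,-0.015,0],0.05],[[0,0,0],[0,0,0],0.05],[[0,0,0],[0,0,0],0.05],[[0,0,0],[0,0,0],0.05]]'
python3 - <<'E'
from h import *
o=ctrl.get_obs();M=R.from_rotvec(o["orientation"]).as_matrix();print(M.round(3))
delta([659.4,-74.8,60]); 
s=cam("scene");t=cam("top");cv2.imwrite("pics/s13.png",s["img"]);crop(t,130,20,290,170,4,"pics/t13.png")
E
```

```text
t: 16.4
ee_pos: [519.8, -179.8, 190.2]
orientation: [1.408, 1.069, -1.41]
ft_force: [0.4, 0.1, -0.4]
width: 49.9
t: 17.07
ee_pos: [661.1, -73.3, 189.8]
orientation: [1.407, 1.069, -1.408]
ft_force: [-0.6, -0.4, 0.4]
width: 49.9
t: 17.73
ee_pos: [659.8, -75.6, 191.0]
orientation: [1.259, 0.955, -1.501]
ft_force: [0.1, -0.2, -0.1]
width: 50.2
[[-0.047  0.963 -0.266]
 [-0.167 -0.27  -0.948]
 [-0.985 -0.     0.174]]
t 17.73 p [659.8 -75.6 191. ] jaw yaw -15.68 toolx [-0.0474 -0.167  -0.9848] w 50.2 f [ 0.1 -0.2 -0.1] q6 0.31
tool delta mm [128.9  -0.5 -23.4]
```

View pics/s13.png

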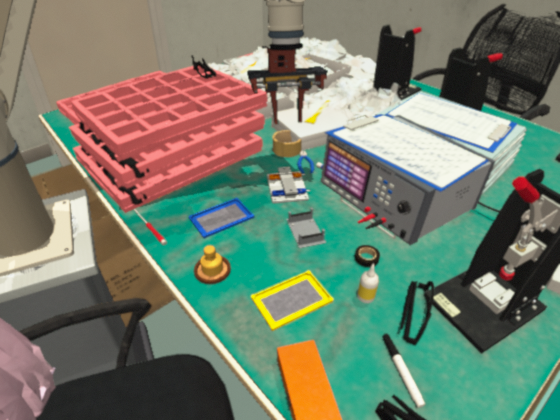

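View pics/t13.png

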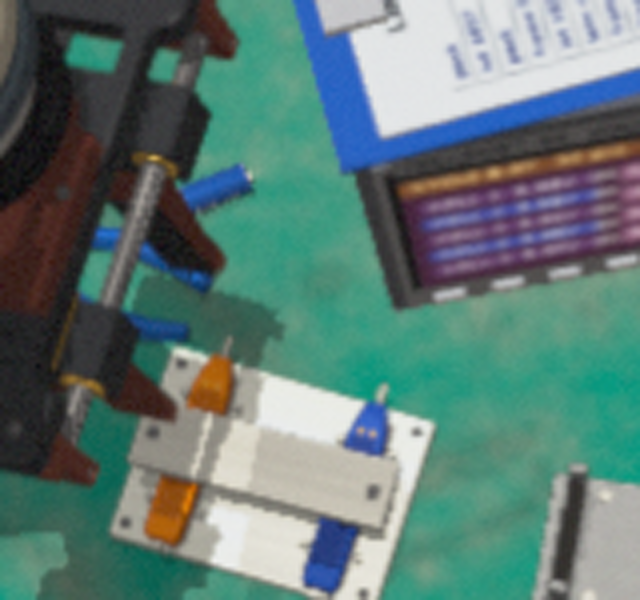

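The tilted gripper is well clear of the instrument: fingers at (285,115) in the scene view, instrument corner at (355,165) in the top crop. Descending.

```bash
python3 -m crank '[[[0.003,0,-0.0005],[0,0,0],0.05],[[0.006,0,-0.0011],[0,0,0],0.05],[[0.009,0,-0.0016],[0,0,0],0.05],[[0.010,0,-0.0018],[0,0,0],0.05],[[0.010,0,-0.0018],[0,0,0],0.05],[[0.010,0,-0.0018],[0,0,0],0.05],[[0.010,0,-0.0018],[0,0,0],0.05],[[0.010,0,-0.0018],[0,0,0],0.05]]' && python3 -m crank '[[[0.010,0,-0.0018],[0,0,0],0.05],[[0.010,0,-0.0018],[0,0,0],0.05],[[0.010,0,-0.0018],[0,0,0],0.05],[[0.010,0,-0.0018],[0,0,0],0.05],[[0.009,0,-0.0016],[0,0,0],0.05],[[0.006,0,-0.0011],[0,0,0],0.05],[[0.004,0,-0.0008],[0,0,0],0.05],[[0.002,0,-0.0004],[0,0,0],0.05]]'
python3 - <<'E'
from h import *
for i in range(4):s=cam("scene");
t=cam("top")
delta([659.4,-74.8,13.8]); 
p=ctrl.get_obs()["ee_pos"]; print((proj(s,[p])[0]-[240,100])*5,(proj(t,[p])[0]-[130,40])*5)
crop(s,240,100,360,220,5,"pics/s14.png");crop(t,130,40,270,170,5,"pics/t14.png")
E
```

```text
t: 18.5
ee_pos: [659.9, -75.1, 120.7]
orientation: [1.258, 0.955, -1.501]
ft_force: [-0.6, 0.5, -0.0]
width: 49.8
t: 19.17
ee_pos: [660.0, -74.9, 59.4]
orientation: [1.258, 0.955, -1.501]
ft_force: [-1.1, 0.2, -0.7]
width: 49.7
t 19.42 p [660.6 -74.9  60.8] jaw yaw -15.63 toolx [-0.046  -0.1677 -0.9848] w 50.0 f [ 0.1 -0.1 -0.2] q6 0.36
tool delta mm [46.3 -1.2 -8. ]
[235.07236004 333.32660828] [298.07848083 442.59826177]
```

View pics/s14.png

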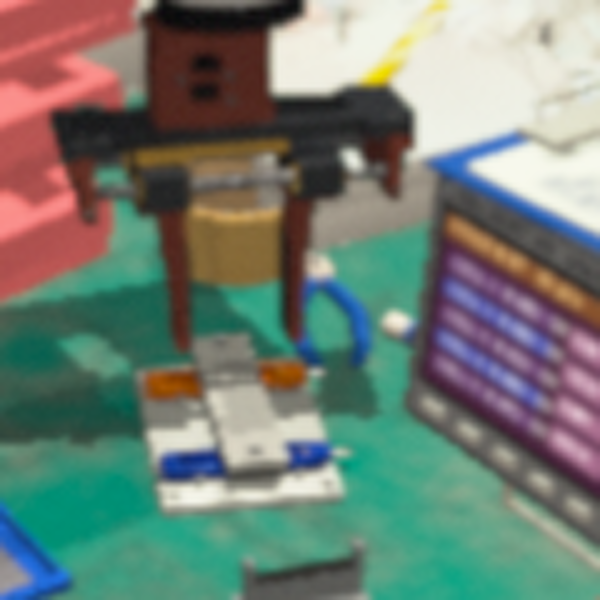

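View pics/t14.png

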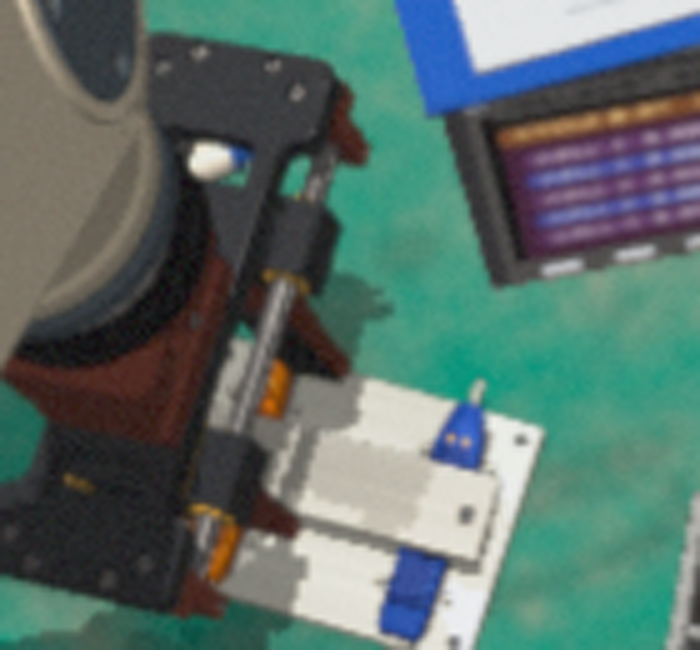

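```bash
python3 -m crank '[[[0.003,-0.0003,-0.0005],[0,0,0],0.05],[[0.006,-0.0003,-0.001],[0,0,0],0.05],[[0.008,-0.0003,-0.0014],[0,0,0],0.05],[[0.008,-0.0003,-0.0014],[0,0,0],0.05],[[0.008,0,-0.0014],[0,0,0],0.05],[[0.007,0,-0.0012],[0,0,0],0.05],[[0.004,0,-0.0007],[0,0,0],0.05],[[0.0023,0,-0.0004],[0,0,0],0.05]]'
python3 - <<'E'
from h import *
for i in range(4):s=cam("scene");
t=cam("top")
delta([659.4,-74.8,13.8]); 
crop(s,240,100,360,220,5,"pics/s15.png");crop(t,130,40,270,170,5,"pics/t15.png")
E
```

```text
t: 20.08
ee_pos: [658.4, -74.8, 12.0]
orientation: [1.258, 0.956, -1.502]
ft_force: [-2.1, -0.4, 3.3]
width: 50.0
t 20.33 p [659.3 -74.8  13.5] jaw yaw -15.63 toolx [-0.0462 -0.1677 -0.9848] w 49.7 f [0.1 0.4 0.4] q6 0.38
tool delta mm [-0.3  0.1  0.1]
```

View pics/s15.png

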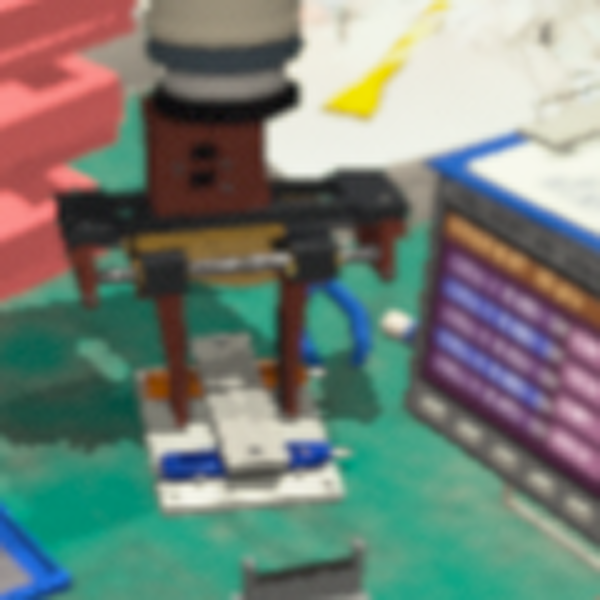

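View pics/t15.png

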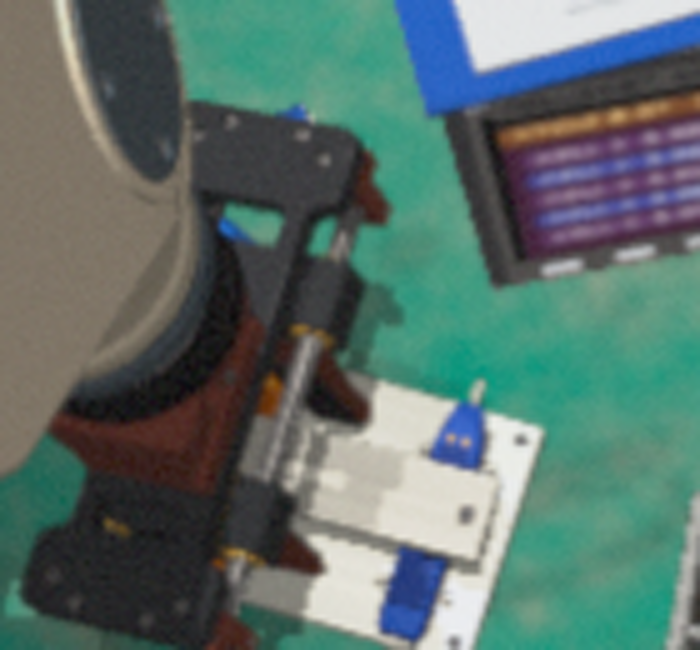

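The fingers straddle the bar between the housings, tips at (182,415) and (290,410). Close and lift gently.

```bash
python3 -m crank '[[[0,0,0],[0,0,0],0.04],[[0,0,0],[0,0,0],0.03],[[0,0,0],[0,0,0],0.02],[[0,0,0],[0,0,0],0.02],[[0,0,0],[0,0,0],0.02],[[0,0,0],[0,0,0],0.02],[[0,0,0],[0,0,0],0.02],[[0,0,0],[0,0,0],0.02]]' && python3 -m crank '[[[-0.001,0,0.0002],[0,0,0],0.02],[[-0.003,0,0.0005],[0,0,0],0.02],[[-0.005,0,0.0009],[0,0,0],0.02],[[-0.006,0,0.0011],[0,0,0],0.02],[[-0.006,0,0.0011],[0,0,0],0.02],[[-0.005,0,0.0009],[0,0,0],0.02],[[-0.003,0,0.0005],[0,0,0],0.02],[[-0.001,0,0.0002],[0,0,0],0.02]]'
python3 - <<'E'
from h import *
for i in range(3):s=cam("scene");
t=cam("top")
delta([659.4,-74.8,13.8]); 
crop(s,240,100,360,220,5,"pics/s16.png");crop(t,130,40,270,170,5,"pics/t16.png")
E
```

```text
t: 21.0
ee_pos: [659.2, -74.8, 13.5]
orientation: [1.259, 0.954, -1.5]
ft_force: [0.3, 0.8, 4.1]
width: 31.7
t: 21.67
ee_pos: [659.5, -74.9, 44.7]
orientation: [1.259, 0.954, -1.5]
ft_force: [0.2, -0.3, -2.0]
width: 31.6
t 21.87 p [658.8 -74.8  43.5] jaw yaw -15.64 toolx [-0.0473 -0.1676 -0.9847] w 31.6 f [ 0.6  0.4 -1.6] q6 0.37
tool delta mm [29.2  0.6 -5.4]
```

View pics/s16.png

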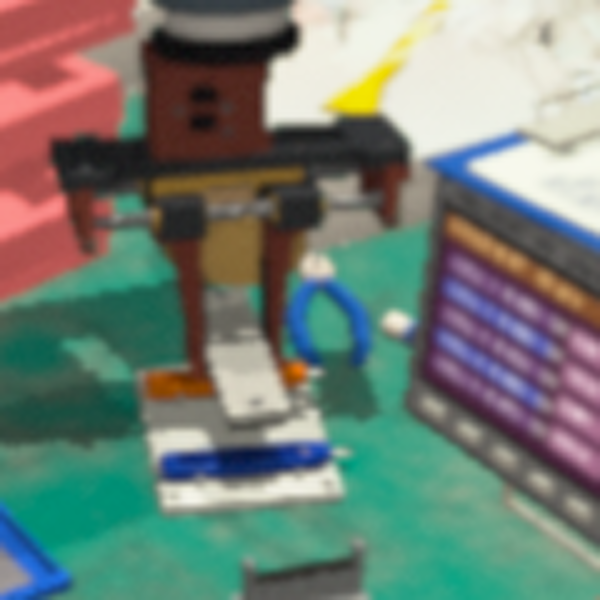

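View pics/t16.png

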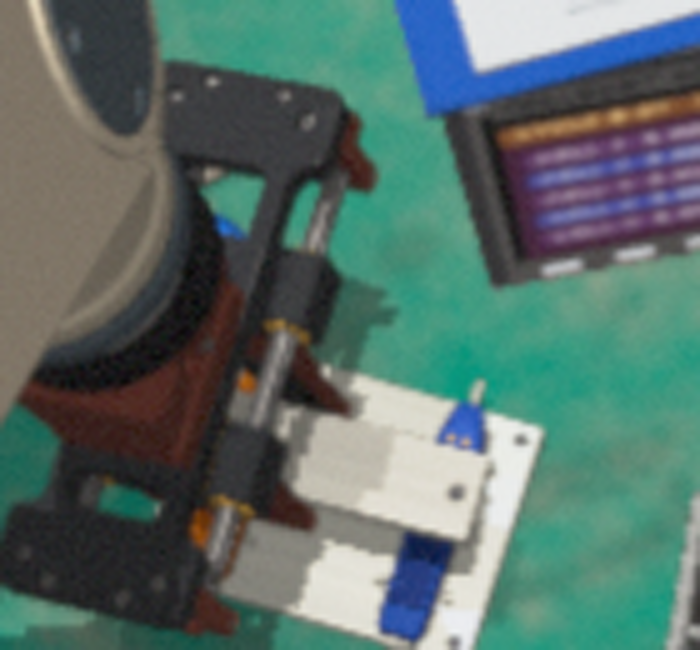

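```bash
python3 -m crank '[[[-0.003,0,0.0005],[0,0,0],0.02],[[-0.006,0,0.0011],[0,0,0],0.02],[[-0.009,0,0.0016],[0,0,0],0.02],[[-0.010,0,0.0018],[0,0,0],0.02],[[-0.010,0,0.0018],[0,0,0],0.02],[[-0.010,0,0.0018],[0,0,0],0.02],[[-0.010,0,0.0018],[0,0,0],0.02],[[-0.010,0,0.0018],[0,0,0],0.02]]' && python3 -m crank '[[[-0.010,0,0.0018],[0,0,0],0.02],[[-0.009,0,0.0016],[0,0,0],0.02],[[-0.008,0,0.0014],[0,0,0],0.02],[[-0.006,0,0.0011],[0,0,0],0.02],[[-0.004,0,0.0007],[0,0,0],0.02],[[-0.002,0,0.0004],[0,0,0],0.02],[[0,0,0],[0,0,0],0.02],[[0,0,0],[0,0,0],0.02]]'
cat >> h.py <<'E'
def turn(dyaw,target=None):
    o=ctrl.get_obs(); M=R.from_rotvec(o["orientation"]).as_matrix(); D=R.from_euler("z",dyaw,degrees=True).as_matrix()@M
    print("turn tool",R.from_matrix(M.T@D).as_rotvec().round(4))
    if target is not None: print("after turn delta",(D.T@(np.array(target)-o["ee_pos"])).round(1))
E
python3 - <<'E'
from h import *
s=cam("scene");t=cam("top")
delta(None)
y=np.radians(-9.2); ax=np.array([-np.sin(y),np.cos(y)])
g=np.array([620.5,-256.7])+5*ax; print(g)
turn(6.45,[*g,145])
crop(s,240,60,360,220,4,"pics/s17.png");crop(t,130,20,270,170,4,"pics/t17.png")
E
```

```text
t: 22.53
ee_pos: [659.1, -75.0, 114.3]
orientation: [1.259, 0.954, -1.5]
ft_force: [-0.2, 0.1, -0.6]
width: 32.0
t: 23.2
ee_pos: [658.7, -75.1, 152.1]
orientation: [1.258, 0.955, -1.501]
ft_force: [0.3, -0.5, -0.8]
width: 31.8
t 23.3 p [658.6 -75.1 151.8] jaw yaw -15.64 toolx [-0.0479 -0.1676 -0.9847] w 32.0 f [ 0.6 -0.   0.1] q6 0.32
[ 621.29940594 -251.76431867]
turn tool [-1.109e-01 -1.000e-04  1.960e-02]
after turn delta [ 38.2  -8.6 176.4]
```

View pics/s17.png

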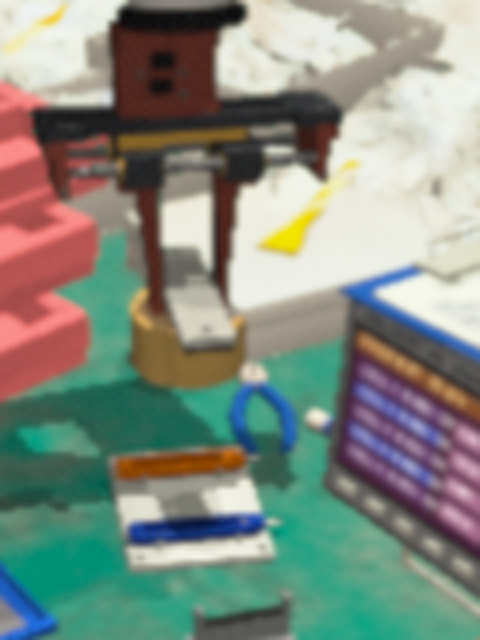

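```bash
python3 -m crank '[[[0,0,0],[-0.01,0,0.0018],0.02],[[0,0,0],[-0.018,0,0.0032],0.02],[[0,0,0],[-0.024,0,0.0042],0.02],[[0,0,0],[-0.024,0,0.0042],0.02],[[0,0,0],[-0.02,0,0.0035],0.02],[[0,0,0],[-0.01,0,0.0018],0.02],[[0,0,0],[-0.005,0,0.0009],0.02],[[0,0,0],[0,0,0],0.02]]' && python3 -m crank '[[[0.0009,-0.0005,0.004],[0,0,0],0.02],[[0.0017,-0.0005,0.008],[0,0,0],0.02],[[0.0026,-0.0005,0.012],[0,0,0],0.02],[[0.0028,-0.0005,0.013],[0,0,0],0.02],[[0.0028,-0.0005,0.013],[0,0,0],0.02],[[0.0028,-0.0005,0.013],[0,0,0],0.02],[[0.0028,-0.0005,0.013],[0,0,0],0.02],[[0.0028,-0.0005,0.013],[0,0,0],0.02]]' && python3 -m crank '[[[0.0028,-0.0006,0.013],[0,0,0],0.02],[[0.0028,-0.0006,0.013],[0,0,0],0.02],[[0.0028,-0.0006,0.013],[0,0,0],0.02],[[0.0028,-0.0006,0.013],[0,0,0],0.02],[[0.0026,-0.0006,0.012],[0,0,0],0.02],[[0.0024,-0.0006,0.011],[0,0,0],0.02],[[0.0017,-0.0005,0.008],[0,0,0],0.02],[[0.001,-0.0005,0.0044],[0,0,0],0.02]]'
python3 - <<'E'
from h import *
for i in range(4):s=cam("scene")
t=cam("top")
delta([621.3,-251.8,60])
crop(s,240,100,400,260,4,"pics/s18.png");crop(t,200,30,360,190,4,"pics/t18.png")
E
```

```text
t: 23.97
ee_pos: [658.9, -75.1, 152.5]
orientation: [1.185, 1.009, -1.413]
ft_force: [0.3, 0.2, -1.6]
width: 31.8
t: 24.63
ee_pos: [639.9, -166.1, 148.9]
orientation: [1.185, 1.009, -1.414]
ft_force: [-1.1, -0.3, -2.1]
width: 31.6
t: 25.3
ee_pos: [621.3, -253.0, 145.5]
orientation: [1.185, 1.009, -1.414]
ft_force: [0.9, -1.2, -0.8]
width: 31.4
t 25.55 p [ 621.8 -251.3  145.6] jaw yaw -9.15 toolx [-0.0278 -0.1717 -0.9848] w 31.3 f [ 0.2 -0.8 -1.4] q6 -0.04
tool delta mm [ 84.4  -0.4 -14.3]
```

View pics/s18.png

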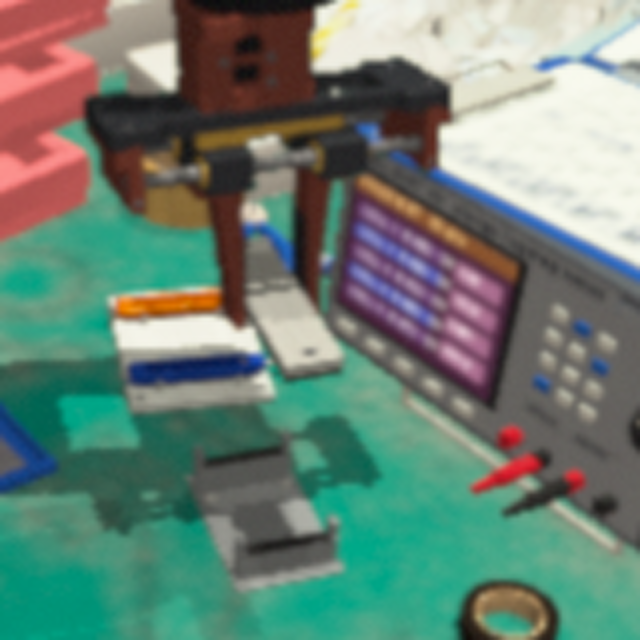

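View pics/t18.png

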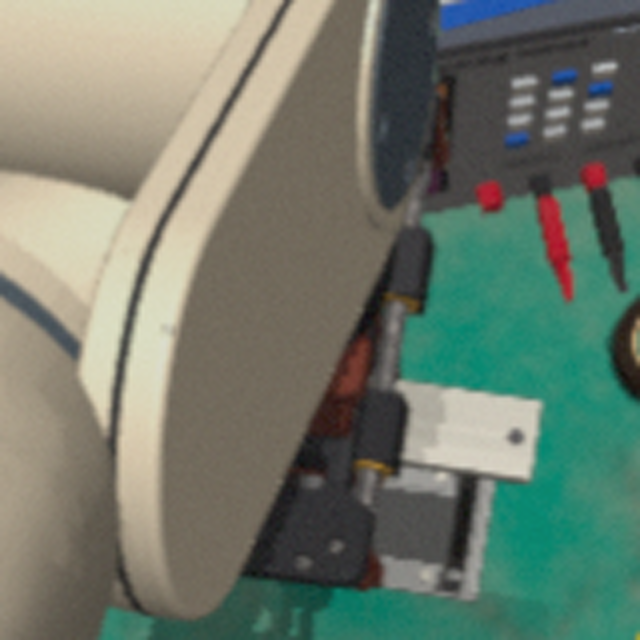

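```bash
python3 -m crank '[[[0.003,0,-0.0005],[0,0,0],0.02],[[0.006,0,-0.001],[0,0,0],0.02],[[0.008,0,-0.0014],[0,0,0],0.02],[[0.009,0,-0.0015],[0,0,0],0.02],[[0.009,0,-0.0015],[0,0,0],0.02],[[0.009,0,-0.0015],[0,0,0],0.02],[[0.009,0,-0.0015],[0,0,0],0.02],[[0.008,0,-0.0014],[0,0,0],0.02]]' && python3 -m crank '[[[0.007,0,-0.0012],[0,0,0],0.02],[[0.006,0,-0.001],[0,0,0],0.02],[[0.004,0,-0.0007],[0,0,0],0.02],[[0.003,0,-0.0005],[0,0,0],0.02],[[0.002,0,-0.0003],[0,0,0],0.02],[[0.0014,0,-0.0003],[0,0,0],0.02],[[0,0,0],[0,0,0],0.02],[[0,0,0],[0,0,0],0.02]]'
python3 - <<'E'
from h import *
for i in range(2):s=cam("scene")
t=cam("top")
delta([621.3,-251.8,16.5])
p=ctrl.get_obs()["ee_pos"]; y=np.radians(-9.2); ax=np.array([-np.sin(y),np.cos(y),0]);bx=np.array([np.cos(y),np.sin(y),0])
z=p[2]+16.5; P=np.array([p-57*ax]); P[:,2]=z
C=np.array([p-65*ax+16*bx,p-65*ax-16*bx]);C[:,2]=z
print("pred near screw crop top,scene",((proj(t,P)-[240,80]+.5)*6-.5).round(0),((proj(s,P)-[260,150]+.5)*6-.5).round(0))
print("pred near corners top/scene",((proj(t,C)-[240,80]+.5)*6-.5).round(0).tolist(),((proj(s,C)-[260,150]+.5)*6-.5).round(0).tolist())
crop(s,260,150,360,250,6,"pics/s19.png");crop(t,240,80,350,180,6,"pics/t19.png")
E
```

```text
t: 26.22
ee_pos: [621.2, -252.1, 82.2]
orientation: [1.185, 1.01, -1.414]
ft_force: [0.5, -0.8, -1.1]
width: 31.5
t: 26.88
ee_pos: [621.7, -252.4, 60.3]
orientation: [1.185, 1.009, -1.413]
ft_force: [0.2, 0.0, -1.7]
width: 31.7
t 27.03 p [ 621.7 -252.4   60.3] jaw yaw -9.18 toolx [-0.0273 -0.172  -0.9847] w 31.2 f [ 0.1  0.1 -1.1] q6 -0.0
tool delta mm [43.1 -0.5 -8.2]
pred near screw crop top,scene [[511. 438.]] [[330. 416.]]
pred near corners top/scene [[547.0, 388.0], [531.0, 497.0]] [[380.0, 421.0], [295.0, 438.0]]
```

View pics/s19.png

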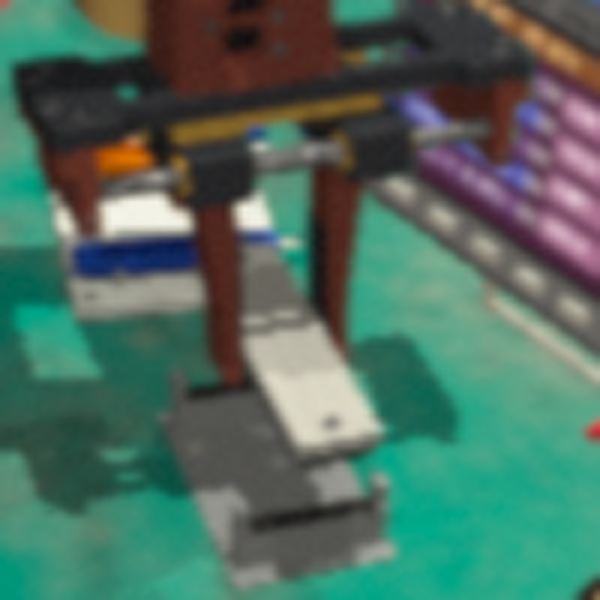

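View pics/t19.png

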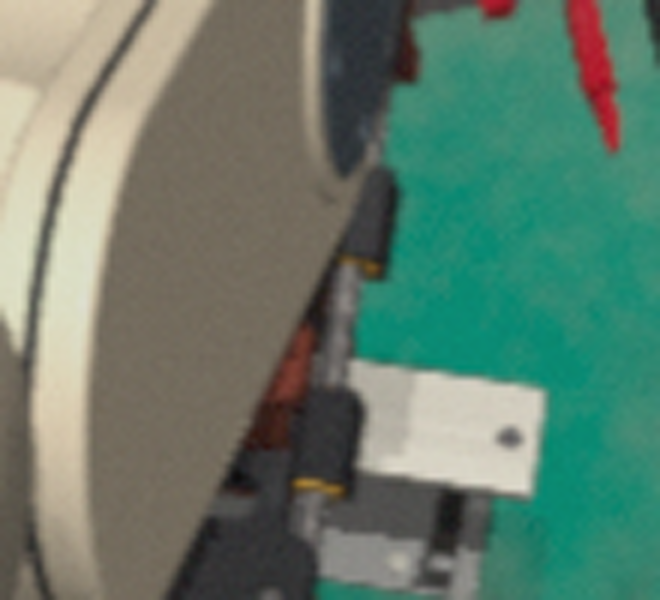

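The bar's near screw is at (510,437) in the top crop against a predicted (511,438), so it hasn't slipped. It is centred between the prongs. Lowering to just above contact.

```bash
python3 -m crank '[[[0.003,0,-0.0005],[0,0,0],0.02],[[0.006,0,-0.001],[0,0,0],0.02],[[0.008,-0.0003,-0.0014],[0,0,0],0.02],[[0.008,0,-0.0014],[0,0,0],0.02],[[0.006,0,-0.001],[0,0,0],0.02],[[0.004,0,-0.001],[0,0,0],0.02],[[0.003,0,-0.0006],[0,0,0],0.02],[[0.001,0,-0.0003],[0,0,0],0.02]]' && python3 -m crank '[[[0,0,0],[0,0,0],0.02],[[0,0,0],[0,0,0],0.02],[[0.001,0,-0.0002],[0,0,0],0.02],[[0.0007,0,-0.0001],[0,0,0],0.02],[[0.0005,0,-0.0001],[0,0,0],0.02],[[0,0,0],[0,0,0],0.02],[[0,0,0],[0,0,0],0.02],[[0,0,0],[0,0,0],0.02]]'
python3 - <<'E'
from h import *
s=cam("scene")
t=cam("top")
delta([621.3,-251.8,16.5])
crop(s,260,150,360,250,6,"pics/s20.png");crop(t,240,80,350,180,6,"pics/t20.png")
E
```

```text
t: 27.7
ee_pos: [620.9, -251.9, 19.4]
orientation: [1.185, 1.01, -1.414]
ft_force: [0.1, 0.4, -1.1]
width: 32.0
t: 28.37
ee_pos: [621.3, -252.0, 18.2]
orientation: [1.185, 1.009, -1.413]
ft_force: [0.4, -0.6, -1.6]
width: 31.6
t 28.47 p [ 621.3 -252.    18.1] jaw yaw -9.18 toolx [-0.0277 -0.1719 -0.9847] w 31.9 f [ 0.6  0.3 -1.2] q6 0.02
tool delta mm [ 1.6 -0.1 -0.5]
```

View pics/s20.png

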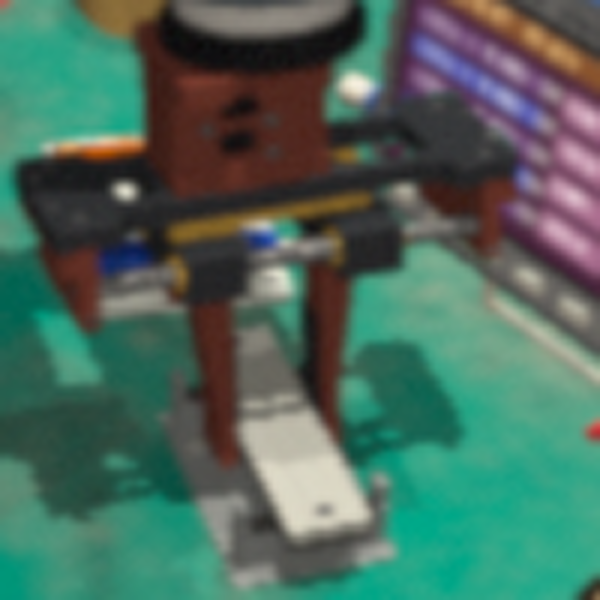

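View pics/t20.png

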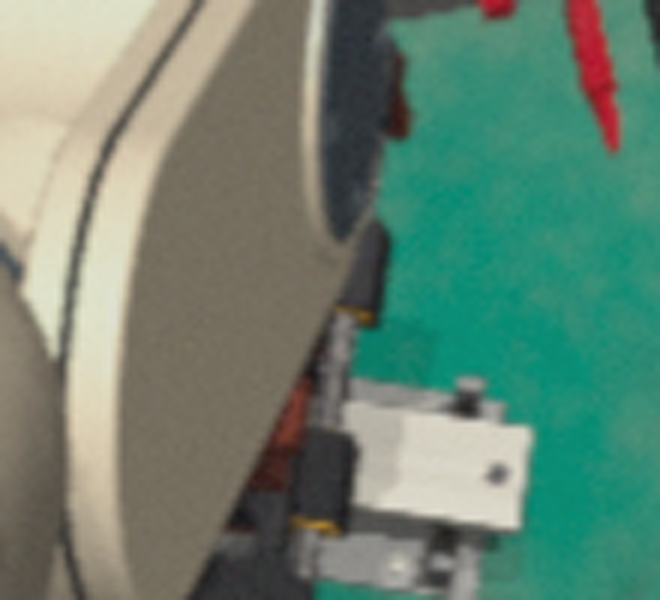

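Centred between the prongs, with one visible on each side at (470,385) and (440,550) in the top crop. Final lowering.

```bash
python3 -m crank '[[[0.0005,0,-0.0001],[0,0,0],0.02],[[0.0004,0,-0.0001],[0,0,0],0.02],[[0.0003,0,0],[0,0,0],0.02],[[0,0,0],[0,0,0],0.02],[[0.0002,0,0],[0,0,0],0.02],[[0.0002,0,0],[0,0,0],0.02],[[0,0,0],[0,0,0],0.02],[[0,0,0],[0,0,0],0.02]]'
```

```text
t: 29.13
ee_pos: [621.3, -252.1, 16.5]
orientation: [1.185, 1.009, -1.413]
ft_force: [0.0, -0.7, -1.0]
width: 31.4
```

```bash
python3 -m crank '[[[0.0003,0,0],[0,0,0],0.02],[[0.0003,0,0],[0,0,0],0.02],[[0,0,0],[0,0,0],0.02],[[0,0,0],[0,0,0],0.02],[[0,0,0],[0,0,0],0.02],[[0,0,0],[0,0,0],0.02],[[0,0,0],[0,0,0],0.02],[[0,0,0],[0,0,0],0.02]]'
```

```text
t: 29.8
ee_pos: [621.3, -252.1, 16.5]
orientation: [1.185, 1.009, -1.413]
ft_force: [-0.7, 2.7, 5.1]
width: 31.7
```

Contact at 16.5, as predicted from the heights. Release and rise.

```bash
python3 -m crank '[[[0,0,0],[0,0,0],0.035],[[0,0,0],[0,0,0],0.04],[[0,0,0],[0,0,0],0.048],[[0,0,0],[0,0,0],0.048],[[0,0,0],[0,0,0],0.048],[[-0.002,0,0.0003],[0,0,0],0.048],[[-0.005,0,0.0009],[0,0,0],0.048],[[-0.008,0,0.0014],[0,0,0],0.048]]' && python3 -m crank '[[[-0.012,0,0.0021],[0,0,0],0.048],[[-0.016,0,0.0028],[0,0,0],0.048],[[-0.018,0,0.0031],[0,0,0],0.048],[[-0.02,0,0.0035],[0,0,0],0.048],[[-0.02,0,0.0035],[0,0,0],0.048],[[-0.018,0,0.0031],[0,0,0],0.048],[[-0.014,0,0.0024],[0,0,0],0.048],[[-0.008,0,0.0014],[0,0,0],0.048]]'
python3 - <<'E'
from h import *
s=cam("scene")
t=cam("top")
delta(None); o=ctrl.get_obs()
crop(s,260,150,360,250,6,"pics/s21.png");crop(t,140,80,350,190,3.5,"pics/t21.png")
E
```

```text
t: 30.47
ee_pos: [620.8, -252.0, 30.9]
orientation: [1.185, 1.01, -1.414]
ft_force: [-1.0, -0.8, -1.0]
width: 47.9
t: 31.13
ee_pos: [622.4, -252.1, 162.2]
orientation: [1.186, 1.006, -1.411]
ft_force: [0.2, -0.1, 0.3]
width: 48.1
t 31.23 p [ 622.3 -252.1  161.2] jaw yaw -9.18 toolx [-0.0247 -0.1729 -0.9846] w 48.0 f [0.7 0.5 0.4] q6 -0.05
```

View pics/s21.png

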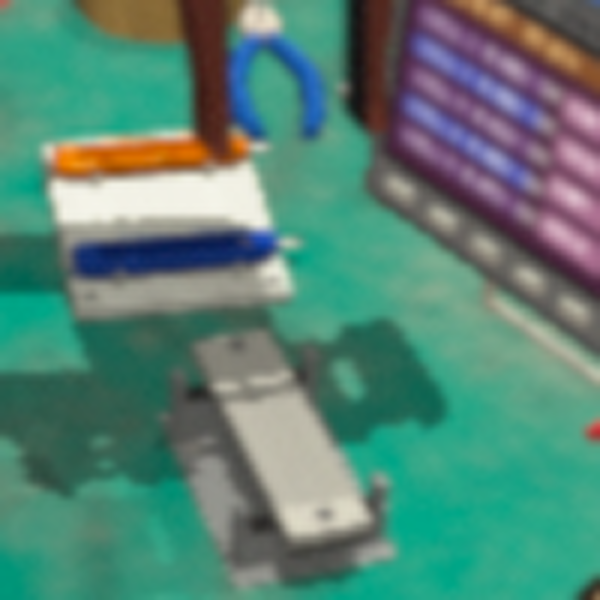

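View pics/t21.png

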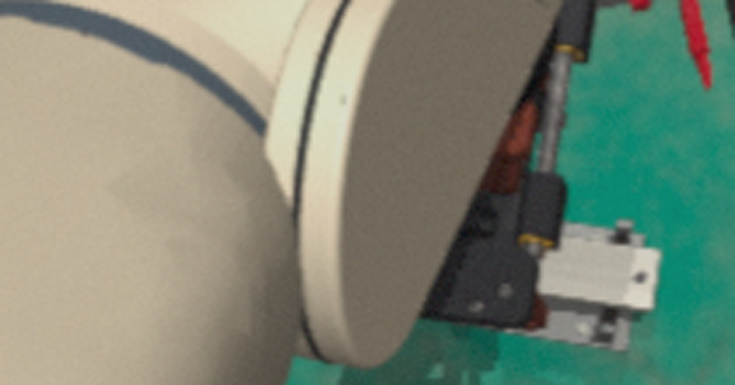

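The bar lies across both forks, between the prongs, in the scene crop from (235,345) to (325,520). Next I'll back off, untilt, and turn for the housings.

```bash
python3 -m crank '[[[0,-0.01,0],[0,0.035,0],0.05],[[0,-0.018,0],[0,0.035,0],0.05],[[0,-0.022,0],[0,0.035,0],0.05],[[0,-0.024,0],[0,0.035,0],0.05],[[0,-0.024,0],[0,0.035,0],0.05],[[0,-0.024,0],[0,0,0],0.05],[[0,-0.022,0],[0,0,0],0.05],[[0,-0.016,0],[0,0,0],0.05]]' && python3 -m crank '[[[0,0,0],[0.06,0,0],0.05],[[0,0,0],[0.1,0,0],0.05],[[0,0,0],[0.11,0,0],0.05],[[0,0,0],[0.11,0,0],0.05],[[0,0,0],[0.11,0,0],0.05],[[0,0,0],[0.11,0,0],0.05],[[0,0,0],[0.11,0,0],0.05],[[0,0,0],[0.11,0,0],0.05]]' && python3 -m crank '[[[0,0,0],[0.11,0,0],0.05],[[0,0,0],[0.11,0,0],0.05],[[0,0,0],[0.11,0,0],0.05],[[0,0,0],[0.11,0,0],0.05],[[0,0,0],[0.11,0,0],0.05],[[0,0,0],[0.11,0,0],0.05],[[0,0,0],[0.11,0,0],0.05],[[0,0,0],[0.1,0,0],0.05]]'
python3 - <<'E'
from h import *
s=cam("scene")
t=cam("top")
delta(None,-106.5)
crop(s,250,150,330,220,8,"pics/s22.png");crop(t,150,95,240,175,8,"pics/t22.png")
E
```

```text
t: 31.9
ee_pos: [460.5, -225.6, 157.7]
orientation: [1.326, 1.132, -1.329]
ft_force: [-0.3, -1.2, 0.0]
width: 50.3
t: 32.57
ee_pos: [462.6, -225.9, 157.9]
orientation: [1.888, 0.57, -1.891]
ft_force: [1.0, -0.7, -0.4]
width: 50.2
t: 33.23
ee_pos: [462.6, -225.9, 157.9]
orientation: [-2.066, 0.296, 2.07]
ft_force: [-0.0, 0.2, -0.3]
width: 50.1
t 33.33 p [ 462.7 -226.   158. ] jaw yaw -106.07 toolx [-1.8e-03  9.0e-04 -1.0e+00] w 50.3 f [-0.   0.  -0.5] q6 1.37
rotvec tool [0.0075 0.0019 0.0004]
```

View pics/s22.png

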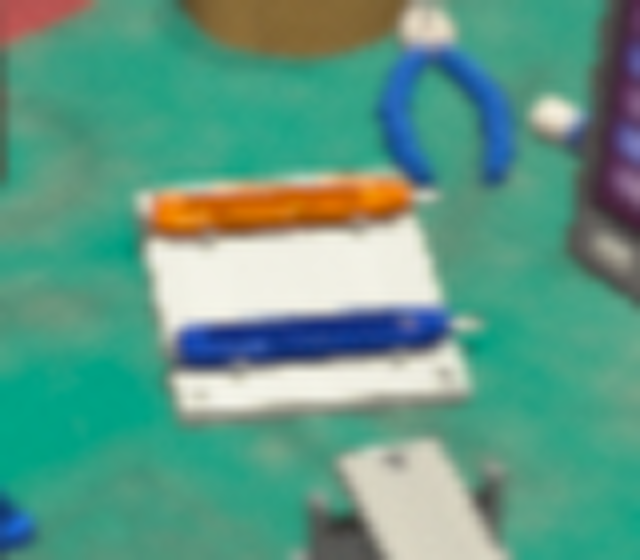

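View pics/t22.png

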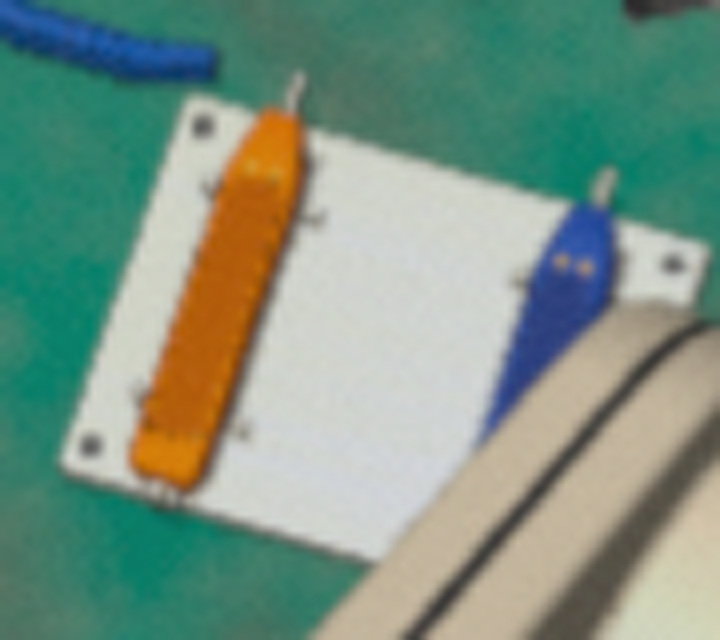

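```bash
python3 - <<'E'
from h import *
t=cam("top");s=cam("scene")
T=lambda p:[150+(p[0]+.5)/8-.5,95+(p[1]+.5)/8-.5]
S=lambda p:[250+(p[0]+.5)/8-.5,150+(p[1]+.5)/8-.5]
q=plane(t,[T(p) for p in((212,188),(140,393),(315,217),(242,430))],14);print("pins",q.round(1).tolist(),q.mean(0))
for a,b in((0,1),(2,3)):
    e=q[a]-q[b];print(np.degrees(np.arctan2(e[1],e[0])),np.linalg.norm(e))
h=plane(t,[T((165,488))],14.5)[0];w=plane(t,[T((298,75))],14.5)[0];e=w-h;print("ends",h,w,np.linalg.norm(e),np.degrees(np.arctan2(e[1],e[0])), h+e*50/107)
hsv=cv2.cvtColor(t["img"],cv2.COLOR_BGR2HSV);m=cv2.inRange(hsv,(5,150,90),(20,255,255));k=np.zeros_like(m);k[95:165,150:200]=m[95:165,150:200]
c=max(cv2.findContours(k,cv2.RETR_EXTERNAL,cv2.CHAIN_APPROX_NONE)[0],key=cv2.contourArea)[:,0]
P=plane(t,c,17)[:,:2].astype(np.float32);print("mask rect",cv2.minAreaRect(P))
ys,xs=np.nonzero(k);Q=plane(t,np.c_[xs,ys],18)[:,:2];mu=Q.mean(0);u=np.linalg.svd(Q-mu,full_matrices=0)[2][0];print("pca",mu,np.degrees(np.arctan2(u[1],u[0])),np.ptp((Q-mu)@u))
# height triangulation of features: amber stub tip & hinge
print("stub tri",tri(t,T((298,75)),s,S((437,195))),"hinge",tri(t,T((168,485)),s,S((158,215))))
print("blue stub",tri(t,T((605,175)),s,S((483,324))), plane(t,[T((605,175))],14.5))
q=plane(t,[T((520,280)),T((200,125)),T((673,263)),T((91,445))],[14][0]);print(q.round(1).tolist())
E
```

```text
pins [[695.0, -40.3, 14.0], [646.3, -25.2, 14.0], [687.9, -64.3, 14.0], [637.5, -48.9, 14.0]] [666.69224727 -44.67064451  14.        ]
-17.19058675039105 50.957892597076665
-16.978696902255507 52.73057819472107
ends [623.84702939 -31.77973779  14.5       ] [721.95118697 -59.52027044  14.5       ] 101.95078658920764 -15.789105963787282 [669.69009368 -44.74260352  14.5       ]
mask rect ((668.2266235351562, -44.33932113647461), (17.608522415161133, 89.79125213623047), 73.5255126953125)
pca [666.43777878 -44.20250741] 163.32906757758823 89.70196212161628
stub tri (array([722.94033044, -58.60957142,  10.51531473]), np.float64(0.8680197234553233)) hinge (array([626.05444664, -32.53561124,  13.55842048]), np.float64(2.5783011141019077))
blue stub (array([ 700.49483233, -130.71855195,    8.63465922]), np.float64(2.0782843284878108)) [[ 697.516723  -131.1322611   14.5      ]]
[[672.7, -111.9, 14.0], [710.2, -37.0, 14.0], [676.6, -147.0, 14.0], [634.1, -14.4, 14.0]]
```

```bash
python3 - <<'E'
from h import *
delta([667,-44.7,150],-106.8)
E
```

```text
t 33.43 p [ 463.  -226.   158.4] jaw yaw -105.82 toolx [-1.2e-03  6.0e-04 -1.0e+00] w 49.9 f [-0.2 -0.2  0.7] q6 1.37
tool delta mm [   8.2 -230.1 -146.9]
rotvec tool [0.0171 0.0013 0.0002]
after turn tool delta [   8.4 -232.6 -142.9]
```

```bash
python3 -m crank '[[[0.001,-0.005,-0.0031],[0.017,0.0013,0],0.044],[[0.001,-0.010,-0.0061],[0,0,0],0.044],[[0.001,-0.015,-0.0092],[0,0,0],0.044],[[0.001,-0.017,-0.0104],[0,0,0],0.044],[[0.001,-0.017,-0.0104],[0,0,0],0.044],[[0.001,-0.017,-0.0104],[0,0,0],0.044],[[0.001,-0.017,-0.0104],[0,0,0],0.044],[[0.001,-0.017,-0.0104],[0,0,0],0.044]]' && python3 -m crank '[[[0,-0.017,-0.0104],[0,0,0],0.044],[[0,-0.017,-0.0104],[0,0,0],0.044],[[0,-0.017,-0.0104],[0,0,0],0.044],[[0,-0.017,-0.0104],[0,0,0],0.044],[[0,-0.017,-0.0104],[0,0,0],0.044],[[0,-0.0146,-0.009],[0,0,0],0.044],[[0,-0.011,-0.0068],[0,0,0],0.044],[[0,-0.007,-0.0043],[0,0,0],0.044]]' && python3 -m crank '[[[0.003,0,0],[0,0,0],0.044],[[0.008,0,0],[0,0,0],0.044],[[0.013,0,0],[0,0,0],0.044],[[0.016,0,0],[0,0,0],0.044],[[0.016,0,0],[0,0,0],0.044],[[0.015,0,0],[0,0,0],0.044],[[0.010,0,0],[0,0,0],0.044],[[0.005,0,0],[0,0,0],0.044]]'
python3 - <<'E'
from h import *
for i in range(5): s=cam("scene")
t=cam("top")
delta([667,-44.7,40],-106.8)
p=ctrl.get_obs()["ee_pos"];print((proj(s,[p])[0]-[240,100])*5,(proj(t,[p])[0]-[130,40])*5)
crop(s,240,100,360,220,5,"pics/s23.png");crop(t,130,40,270,170,5,"pics/t23.png")
E
```

```text
t: 34.1
ee_pos: [565.2, -135.4, 150.7]
orientation: [-2.065, 0.305, 2.063]
ft_force: [1.0, -0.4, 0.5]
width: 43.9
t: 34.77
ee_pos: [668.6, -43.8, 150.8]
orientation: [-2.065, 0.305, 2.062]
ft_force: [0.5, -0.2, -0.8]
width: 43.9
t: 35.43
ee_pos: [666.0, -45.8, 62.7]
orientation: [-2.06, 0.309, 2.064]
ft_force: [0.2, -0.0, -0.1]
width: 44.1
t 35.73 p [668.4 -45.5  66.1] jaw yaw -106.98 toolx [ 2.9e-03 -5.0e-04 -1.0e+00] w 44.0 f [0.3 0.2 0.6] q6 1.78
tool delta mm [26.1 -0.3  1.6]
rotvec tool [-0.0032 -0.0029  0.0004]
after turn tool delta [26.1 -0.3  1.6]
[224.23405399 294.68494751] [211.25204684 416.81002553]
```

View pics/s23.png

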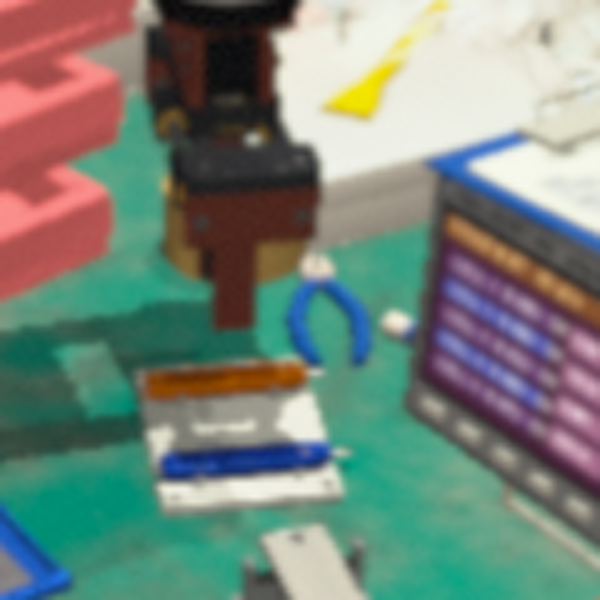

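View pics/t23.png

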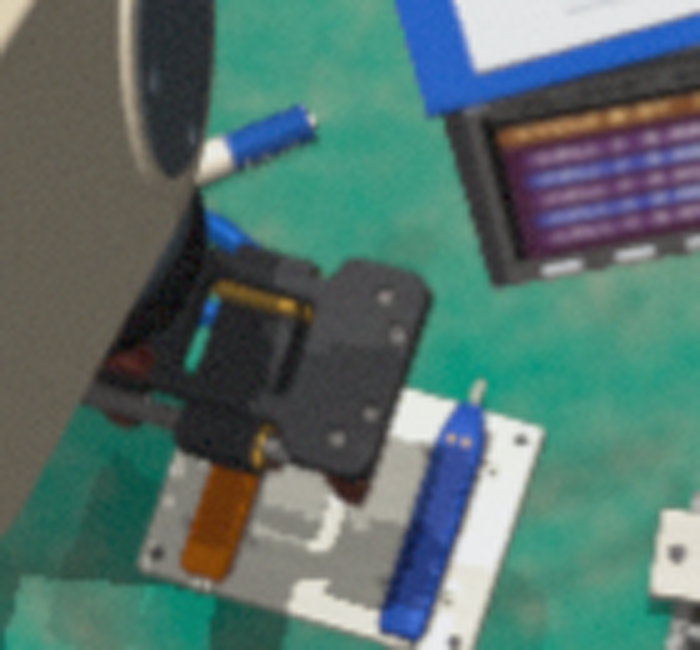

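```bash
python3 -m crank '[[[0.004,0,0.0008],[0,0,0],0.044],[[0.008,0,0.0008],[0,0,0],0.044],[[0.010,0,0],[0,0,0],0.044],[[0.010,0,0],[0,0,0],0.044],[[0.008,0,0],[0,0,0],0.044],[[0.006,0,0],[0,0,0],0.044],[[0.003,0,0],[0,0,0],0.044],[[0.001,0,0],[0,0,0],0.044]]' && python3 -m crank '[[[0,0,0],[0,0,0],0.044],[[0,0,0],[0,0,0],0.044],[[0.0012,0,0],[0,0,0],0.044],[[0.0010,0,0],[0,0,0],0.044],[[0.0005,0,0],[0,0,0],0.044],[[0,0,0],[0,0,0],0.044],[[0,0,0],[0,0,0],0.044],[[0,0,0],[0,0,0],0.044]]'
python3 - <<'E'
from h import *
s=cam("scene")
t=cam("top")
delta([667,-44.7,12.8],-106.8)
crop(s,240,100,360,220,5,"pics/s24.png");crop(t,130,40,270,170,5,"pics/t24.png")
E
```

```text
t: 36.4
ee_pos: [665.7, -44.9, 14.1]
orientation: [-2.062, 0.308, 2.062]
ft_force: [-0.3, -0.5, 1.4]
width: 43.8
t: 37.07
ee_pos: [666.2, -44.9, 12.6]
orientation: [-2.064, 0.308, 2.061]
ft_force: [0.2, -1.2, -0.2]
width: 43.9
t 37.17 p [666.2 -44.9  12.5] jaw yaw -106.98 toolx [ 1.2e-03 -4.0e-04 -1.0e+00] w 44.3 f [-0.7  0.6 -0.7] q6 1.78
tool delta mm [-0.3 -0.5 -0.7]
rotvec tool [-0.0032 -0.0013  0.    ]
after turn tool delta [-0.3 -0.5 -0.7]
```

View pics/s24.png

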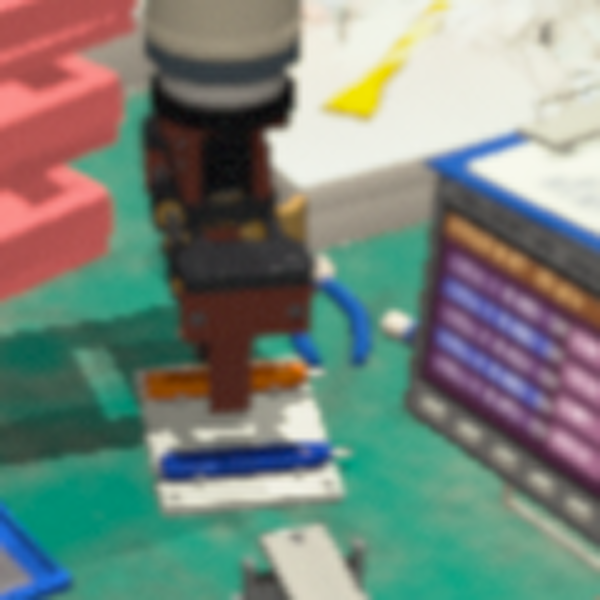

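View pics/t24.png

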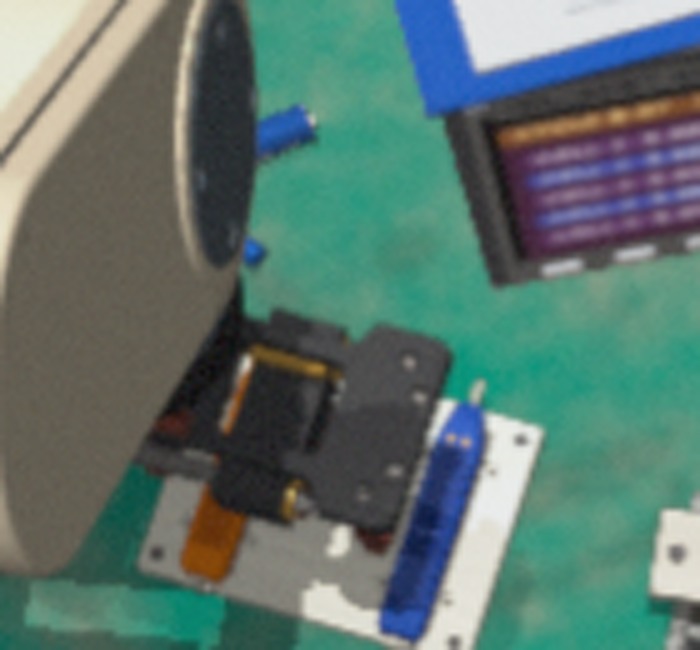

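The finger sits mid-housing: (231,390), with the housing running 147–310. Close and lift.

```bash
python3 -m crank '[[[0,-0.0005,-0.0005],[0,0,0],0.035],[[0,0,0],[0,0,0],0.025],[[0,0,0],[0,0,0],0.015],[[0,0,0],[0,0,0],0.01],[[0,0,0],[0,0,0],0.01],[[0,0,0],[0,0,0],0.01],[[0,0,0],[0,0,0],0.01],[[0,0,0],[0,0,0],0.01]]' && python3 -m crank '[[[-0.001,0,0],[0,0,0],0.01],[[-0.003,0,0],[0,0,0],0.01],[[-0.006,0,0],[0,0,0],0.01],[[-0.008,0,0],[0,0,0],0.01],[[-0.010,0,0],[0,0,0],0.01],[[-0.010,0,0],[0,0,0],0.01],[[-0.008,0,0],[0,0,0],0.01],[[-0.005,0,0],[0,0,0],0.01]]'
python3 - <<'E'
from h import *
for i in range(2): s=cam("scene")
t=cam("top")
delta(None)
crop(s,240,100,360,220,5,"pics/s25.png");crop(t,130,40,270,170,5,"pics/t25.png")
E
```

```text
t: 37.83
ee_pos: [666.8, -44.6, 12.5]
orientation: [-2.063, 0.308, 2.061]
ft_force: [-0.6, -0.3, -0.3]
width: 17.6
t: 38.5
ee_pos: [667.6, -44.6, 65.5]
orientation: [-2.066, 0.308, 2.058]
ft_force: [-0.3, -0.1, -0.2]
width: 18.1
t 38.65 p [667.1 -44.6  64.3] jaw yaw -106.98 toolx [ 2.5e-03 -5.0e-04 -1.0e+00] w 17.3 f [ 0.3 -0.4 -1.3] q6 1.78
```

View pics/s25.png

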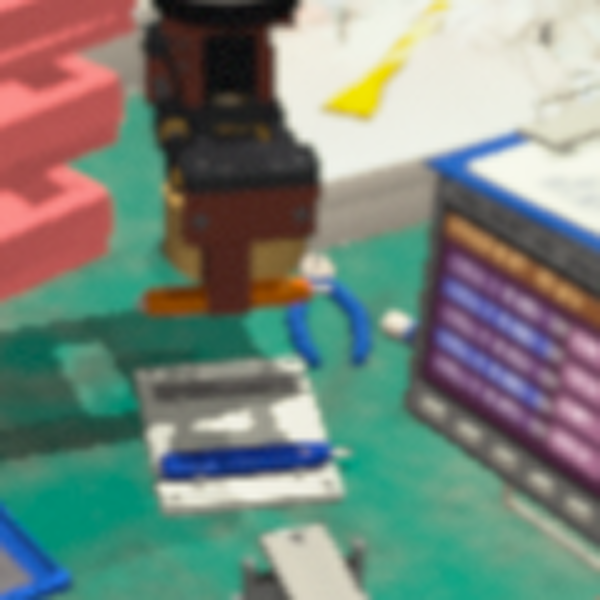

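View pics/t25.png

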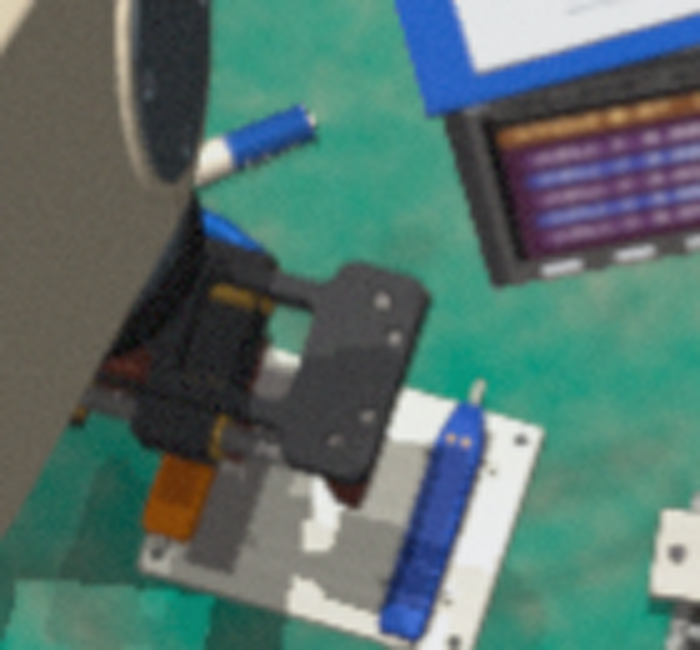

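```bash
python3 -m crank '[[[-0.004,0,0],[-0.02,0,0],0.01],[[-0.009,0,0],[-0.04,0,0],0.01],[[-0.013,0,0],[-0.06,0,0],0.01],[[-0.015,0,0],[-0.07,0,0],0.01],[[-0.015,0,0],[-0.07,0,0],0.01],[[-0.013,0,0],[-0.06,0,0],0.01],[[-0.009,0,0],[-0.035,0,0],0.01],[[-0.004,0,0],[-0.02,0,0],0.01]]'
python3 - <<'E'
from h import *
s=cam("scene")
delta([498.3,-425.1,145],-85.5)
E
```

```text
t: 39.32
ee_pos: [667.1, -44.6, 146.7]
orientation: [2.182, 0.088, -2.177]
ft_force: [1.1, -0.5, -0.3]
width: 17.5
t 39.37 p [667.2 -44.6 146.8] jaw yaw -85.34 toolx [ 2.8e-03 -5.0e-04 -1.0e+00] w 17.7 f [ 0.6 -0.1 -0.2] q6 1.41
tool delta mm [  1.5 365.5 199.3]
rotvec tool [ 0.0028 -0.0027 -0.0007]
after turn tool delta [  1.8 366.1 198.3]
```

```bash
python3 -m crank '[[[0,0.003,0.0016],[0,-0.0025,0],0.01],[[0,0.007,0.0038],[0,0,0],0.01],[[0,0.011,0.006],[0,0,0],0.01],[[0,0.015,0.0081],[0,0,0],0.01],[[0,0.018,0.0098],[0,0,0],0.01],[[0,0.019,0.0103],[0,0,0],0.01],[[0,0.019,0.0103],[0,0,0],0.01],[[0,0.019,0.0103],[0,0,0],0.01]]' && python3 -m crank '[[[0,0.019,0.0103],[0,0,0],0.01],[[0,0.019,0.0103],[0,0,0],0.01],[[0,0.019,0.0103],[0,0,0],0.01],[[0,0.019,0.0103],[0,0,0],0.01],[[0,0.019,0.0103],[0,0,0],0.01],[[0,0.019,0.0103],[0,0,0],0.01],[[0,0.019,0.0103],[0,0,0],0.01],[[0,0.019,0.0103],[0,0,0],0.01]]' && python3 -m crank '[[[0,0.019,0.0103],[0,0,0],0.01],[[0,0.018,0.0098],[0,0,0],0.01],[[0,0.017,0.0092],[0,0,0],0.01],[[0,0.015,0.0081],[0,0,0],0.01],[[0,0.013,0.007],[0,0,0],0.01],[[0,0.010,0.0054],[0,0,0],0.01],[[0,0.007,0.0038],[0,0,0],0.01],[[0,0.004,0.0022],[0,0,0],0.01]]'
python3 - <<'E'
from h import *
for i in range(4): s=cam("scene")
t=cam("top")
delta([498.3,-425.1,40],-85.5)
crop(s,220,150,380,340,3,"pics/s26.png");crop(t,310,120,460,290,4,"pics/t26.png")
E
```

```text
t: 40.03
ee_pos: [613.6, -162.2, 145.1]
orientation: [2.179, 0.084, -2.184]
ft_force: [0.7, -0.8, 0.3]
width: 17.5
t: 40.7
ee_pos: [543.0, -319.9, 145.3]
orientation: [2.179, 0.084, -2.184]
ft_force: [1.4, 0.1, 0.3]
width: 17.7
t: 41.37
ee_pos: [496.7, -426.0, 145.7]
orientation: [2.18, 0.084, -2.183]
ft_force: [0.3, -0.7, 0.7]
width: 17.6
t 41.62 p [ 497.9 -424.3  145.8] jaw yaw -85.46 toolx [-1.4e-03 -2.0e-04 -1.0e+00] w 17.8 f [-0.1  0.1 -1.3] q6 0.77
tool delta mm [105.8   0.8  -0.5]
rotvec tool [ 0.0008  0.0014 -0.0001]
after turn tool delta [105.8   0.8  -0.4]
```

View pics/s26.png

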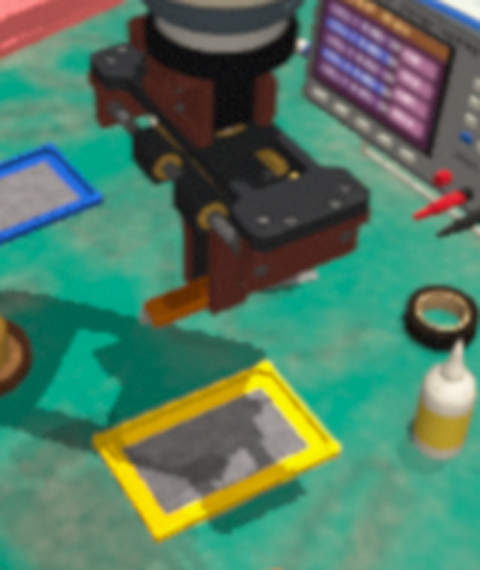

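View pics/t26.png

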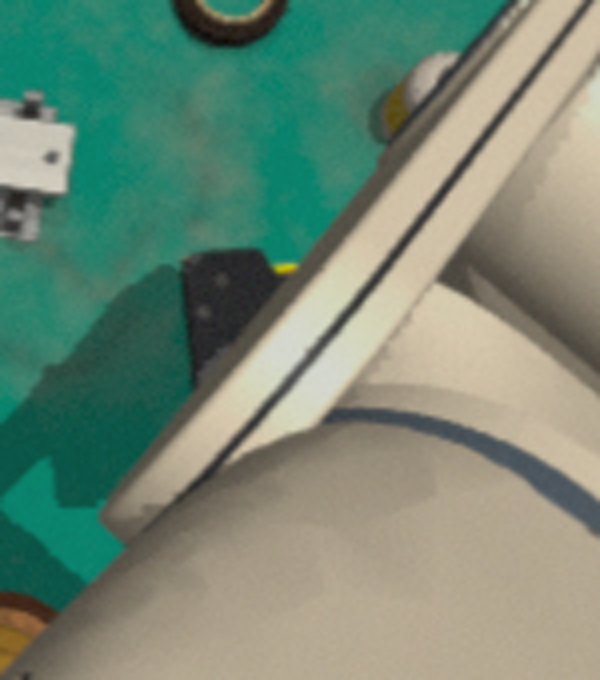

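```bash
python3 - <<'E'
from h import *
s=cam("scene")
print("bottle base (scene)",plane(s,[[220+443/3,150+452/3]],3), "tip",plane(s,[[220+457/3,150+345/3]],98))
E
python3 -m crank '[[[0.004,0,0],[0,0,0],0.01],[[0.009,0.0004,0],[0,0,0],0.01],[[0.013,0.0004,0],[0,0,0],0.01],[[0.015,0,0],[0,0,0],0.01],[[0.015,0,0],[0,0,0],0.01],[[0.015,0,0],[0,0,0],0.01],[[0.013,0,0],[0,0,0],0.01],[[0.011,0,0],[0,0,0],0.01]]' && python3 -m crank '[[[0.009,0,0],[0,0,0],0.01],[[0.008,0,0],[0,0,0],0.01],[[0.006,0,0],[0,0,0],0.01],[[0.004,0,0],[0,0,0],0.01],[[0.002,0,0],[0,0,0],0.01],[[0.001,0,0],[0,0,0],0.01],[[0,0,0],[0,0,0],0.01],[[0,0,0],[0,0,0],0.01]]'
python3 - <<'E'
from h import *
s=cam("scene")
delta([498.3,-425.1,6.5],-85.5)
crop(s,240,230,360,340,5,"pics/s27.png")
E
```

```text
bottle base (scene) [[ 632.46798496 -496.47583094    3.        ]] tip [[ 631.3433167 -488.6853012   98.       ]]
t: 42.33
ee_pos: [496.9, -425.1, 48.6]
orientation: [2.179, 0.087, -2.185]
ft_force: [-0.9, -0.2, -0.4]
width: 17.7
t: 43.0
ee_pos: [497.8, -426.1, 21.4]
orientation: [2.18, 0.085, -2.182]
ft_force: [1.4, -0.7, -0.2]
width: 17.3
t 43.05 p [ 497.8 -426.1   21.4] jaw yaw -85.49 toolx [-6.0e-04 -1.1e-03 -1.0e+00] w 17.5 f [ 0.  -1.1  0.2] q6 0.77
tool delta mm [14.9 -1.  -0.6]
rotvec tool [ 0.0001  0.0007 -0.0011]
after turn tool delta [14.9 -1.  -0.6]
```

View pics/s27.png

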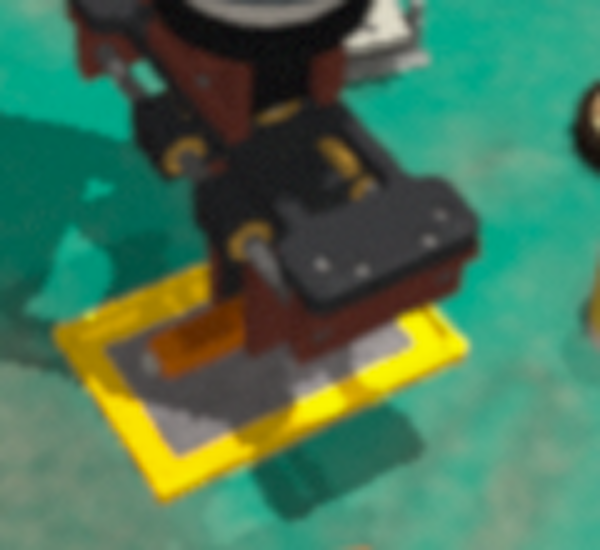

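The amber housing is over the tray, inside its walls and parallel to them. Lowering.

```bash
python3 -m crank '[[[0.002,-0.0005,-0.0006],[0,0,0],0.01],[[0.003,-0.0005,0],[0,0,0],0.01],[[0.003,0,0],[0,0,0],0.01],[[0.0025,0,0],[0,0,0],0.01],[[0.0015,0,0],[0,0,0],0.01],[[0.001,0,0],[0,0,0],0.01],[[0.0007,0,0],[0,0,0],0.01],[[0,0,0],[0,0,0],0.01]]' && python3 -m crank '[[[0,0,0],[0,0,0],0.01],[[0,0,0],[0,0,0],0.01],[[0.0004,0,0],[0,0,0],0.01],[[0.0003,0,0],[0,0,0],0.01],[[0.0002,0,0],[0,0,0],0.01],[[0,0,0],[0,0,0],0.01],[[0,0,0],[0,0,0],0.01],[[0,0,0],[0,0,0],0.01]]'
```

```text
t: 43.72
ee_pos: [497.9, -424.8, 7.0]
orientation: [2.18, 0.085, -2.183]
ft_force: [-0.0, -0.5, 0.7]
width: 17.3
t: 44.38
ee_pos: [498.1, -424.9, 6.5]
orientation: [2.18, 0.085, -2.182]
ft_force: [-0.5, 1.0, 1.1]
width: 17.6
```

```bash
python3 -m crank '[[[0.0003,0,0],[0,0,0],0.01],[[0,0,0],[0,0,0],0.01],[[0,0,0],[0,0,0],0.01],[[0,0,0],[0,0,0],0.01],[[0,0,0],[0,0,0],0.01],[[0,0,0],[0,0,0],0.01],[[0,0,0],[0,0,0],0.01],[[0,0,0],[0,0,0],0.01]]'
```

```text
t: 45.05
ee_pos: [498.1, -424.9, 6.5]
orientation: [2.18, 0.085, -2.182]
ft_force: [-2.1, 0.6, 5.0]
width: 17.7
```

Contact. Open modestly, since the fingers must stay inside the tray walls, and rise.

```bash
python3 -m crank '[[[0,0,0],[0,0,0],0.02],[[0,0,0],[0,0,0],0.026],[[0,0,0],[0,0,0],0.034],[[0,0,0],[0,0,0],0.034],[[0,0,0],[0,0,0],0.034],[[-0.002,0,0],[0,0,0],0.034],[[-0.005,0,0],[0,0,0],0.034],[[-0.009,0,0],[0,0,0],0.034]]' && python3 -m crank '[[[-0.014,0,0],[0,0,0],0.044],[[-0.018,0,0],[0,0,0],0.044],[[-0.021,0,0],[0,0,0],0.044],[[-0.022,0,0],[0,0,0],0.044],[[-0.022,0,0],[0,0,0],0.044],[[-0.018,0,0],[0.04,0,0],0.044],[[-0.012,0,0],[0.1,0,0],0.044],[[-0.006,0,0],[0.1,0,0],0.044]]' && python3 -m crank '[[[0,0,0],[0.1,0,0],0.044],[[0,0,0],[0.03,0,0],0.044],[[0,0,0],[0,0,0],0.044],[[0,0,0],[0,0,0],0.044],[[0,0,0],[0,0,0],0.044],[[0,0,0],[0,0,0],0.044],[[0,0,0],[0,0,0],0.044],[[0,0,0],[0,0,0],0.044]]'
python3 - <<'E'
from h import *
s=cam("scene");t=cam("top")
delta([644.7,-117.5,150],-106.8)
crop(s,240,230,360,340,5,"pics/s28.png"); cv2.imwrite("pics/t28.png",t["img"])
E
```

```text
t: 45.72
ee_pos: [497.5, -424.4, 21.7]
orientation: [2.179, 0.087, -2.184]
ft_force: [0.3, 0.4, -0.2]
width: 33.6
t: 46.38
ee_pos: [499.2, -425.7, 159.1]
orientation: [-2.139, 0.182, 2.134]
ft_force: [-0.5, 0.9, -0.4]
width: 43.9
t: 47.05
ee_pos: [498.1, -424.7, 154.9]
orientation: [-2.064, 0.303, 2.067]
ft_force: [-0.1, -0.1, 0.7]
width: 44.1
t 47.15 p [ 498.2 -424.7  154.9] jaw yaw -106.68 toolx [-1.5e-03 -4.0e-04 -1.0e+00] w 44.2 f [1.  0.6 0. ] q6 1.14
tool delta mm [   4.5 -336.4  -52.2]
rotvec tool [ 0.0021  0.0013 -0.0008]
after turn tool delta [   4.9 -336.5  -51.5]
```

View pics/s28.png

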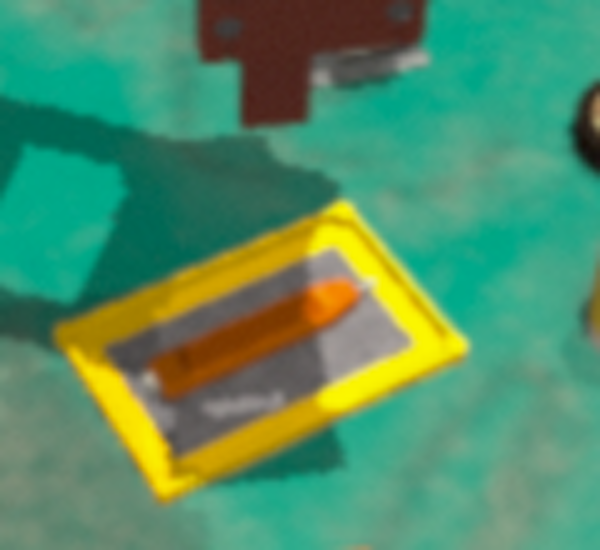

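View pics/t28.png

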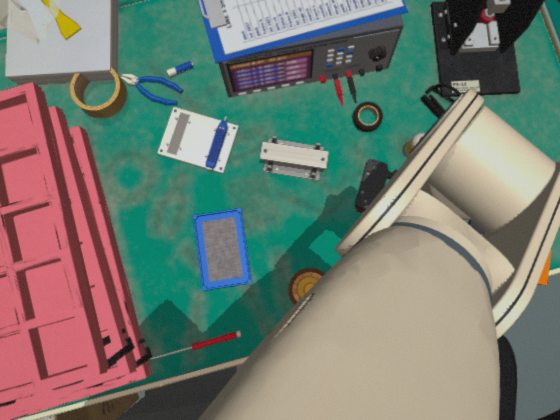

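The amber housing lies flat and lengthwise mid-tray. In the top view the bar is across the cradle at (293,156), and the blue housing is unobstructed at (217,143). I'll measure it.

```bash
python3 - <<'E'
from h import *
t=cam("top")
hsv=cv2.cvtColor(t["img"],cv2.COLOR_BGR2HSV);m=cv2.inRange(hsv,(105,120,60),(130,255,255));k=np.zeros_like(m);k[105:175,195:235]=m[105:175,195:235]
c=max(cv2.findContours(k,cv2.RETR_EXTERNAL,cv2.CHAIN_APPROX_NONE)[0],key=cv2.contourArea)[:,0]
P=plane(t,c,17)[:,:2].astype(np.float32);print("mask rect",cv2.minAreaRect(P))
crop(t,190,105,250,180,8,"pics/t29.png")
delta([644.7,-117.5,150],-106.8)
# tray blue
m=cv2.inRange(hsv,(100,120,60),(125,255,255));k=np.zeros_like(m);k[195:300,180:265]=m[195:300,180:265]
c=max(cv2.findContours(k,cv2.RETR_EXTERNAL,cv2.CHAIN_APPROX_NONE)[0],key=cv2.contourArea)[:,0]
print("tray blue",cv2.minAreaRect(plane(t,c,10)[:,:2].astype(np.float32)))
E
```

```text
mask rect ((645.57177734375, -116.66505432128906), (16.354347229003906, 89.59115600585938), 73.52652740478516)
t 47.2 p [ 498.1 -424.7  154.9] jaw yaw -106.69 toolx [-1.5e-03 -4.0e-04 -1.0e+00] w 44.3 f [-0.3  0.8 -0.1] q6 1.14
tool delta mm [   4.6 -336.4  -52.2]
rotvec tool [ 0.0019  0.0013 -0.0008]
after turn tool delta [   4.9 -336.5  -51.5]
tray blue ((454.5574035644531, -127.39361572265625), (136.26832580566406, 89.03369140625), 8.5814208984375)
```

View pics/t29.png

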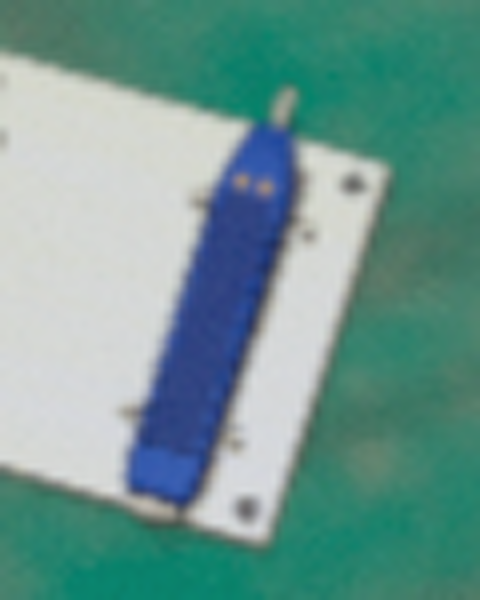

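```bash
python3 -m crank '[[[0,-0.005,-0.0008],[0.002,0.0013,0],0.044],[[0,-0.010,-0.0015],[0,0,0],0.044],[[0,-0.014,-0.0021],[0,0,0],0.044],[[0,-0.018,-0.0028],[0,0,0],0.044],[[0,-0.019,-0.0029],[0,0,0],0.044],[[0,-0.019,-0.0029],[0,0,0],0.044],[[0,-0.019,-0.0029],[0,0,0],0.044],[[0,-0.019,-0.0029],[0,0,0],0.044]]' && python3 -m crank '[[[0,-0.019,-0.0029],[0,0,0],0.044],[[0,-0.019,-0.0029],[0,0,0],0.044],[[0,-0.019,-0.0029],[0,0,0],0.044],[[0,-0.019,-0.0029],[0,0,0],0.044],[[0,-0.019,-0.0029],[0,0,0],0.044],[[0,-0.019,-0.0029],[0,0,0],0.044],[[0,-0.019,-0.0029],[0,0,0],0.044],[[0,-0.019,-0.0029],[0,0,0],0.044]]' && python3 -m crank '[[[0.002,-0.017,-0.0026],[0,0,0],0.044],[[0.006,-0.014,-0.0021],[0,0,0],0.044],[[0.010,-0.011,-0.0017],[0,0,0],0.044],[[0.013,-0.008,-0.0012],[0,0,0],0.044],[[0.014,-0.0055,-0.0008],[0,0,0],0.044],[[0.013,-0.0035,-0.0005],[0,0,0],0.044],[[0.010,-0.002,-0.0003],[0,0,0],0.044],[[0.006,-0.0005,-0.0001],[0,0,0],0.044]]'
python3 - <<'E'
from h import *
for i in range(5): s=cam("scene")
t=cam("top")
delta([644.6,-117.3,40],-106.8)
crop(s,240,100,360,220,5,"pics/s30.png")
E
```

```text
t: 47.87
ee_pos: [552.5, -310.2, 154.9]
orientation: [-2.065, 0.305, 2.064]
ft_force: [1.0, 0.2, 0.1]
width: 44.1
t: 48.53
ee_pos: [618.3, -171.2, 154.8]
orientation: [-2.065, 0.305, 2.065]
ft_force: [0.9, -0.1, 0.5]
width: 44.1
t: 49.2
ee_pos: [643.4, -117.5, 78.1]
orientation: [-2.061, 0.306, 2.067]
ft_force: [0.0, -0.2, -0.2]
width: 43.7
t 49.5 p [ 645.  -118.1   81.4] jaw yaw -106.84 toolx [ 0.0012 -0.0012 -1.    ] w 44.0 f [-0.2 -0.7  0.9] q6 1.67
tool delta mm [41.4 -0.7  0.7]
rotvec tool [-0.0008 -0.0015 -0.0008]
after turn tool delta [41.4 -0.6  0.6]
```

View pics/s30.png

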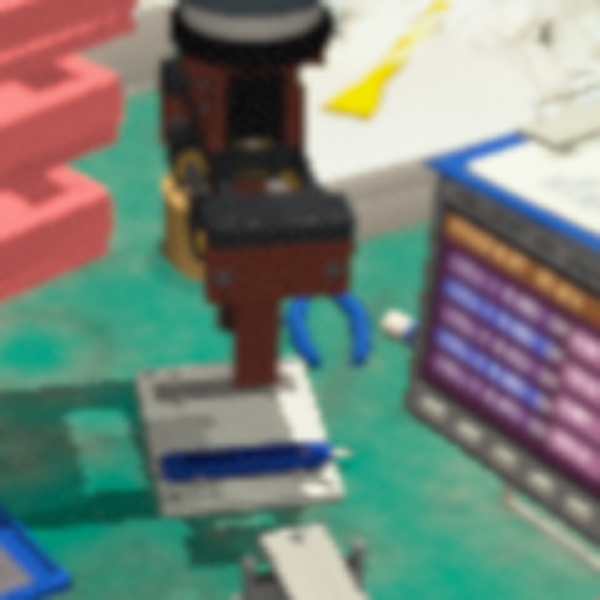

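```bash
python3 -m crank '[[[0.004,-0.0003,0.0004],[0,0,0],0.044],[[0.008,-0.0003,0.0003],[0,0,0],0.044],[[0.012,0,0],[0,0,0],0.044],[[0.013,0,0],[0,0,0],0.044],[[0.012,0,0],[0,0,0],0.044],[[0.009,0,0],[0,0,0],0.044],[[0.005,0,0],[0,0,0],0.044],[[0.002,0,0],[0,0,0],0.044]]' && python3 -m crank '[[[0,0,0],[0,0,0],0.044],[[0,0,0],[0,0,0],0.044],[[0.0015,0,0],[0,0,0],0.044],[[0.0012,0,0],[0,0,0],0.044],[[0.0006,0,0],[0,0,0],0.044],[[0,0,0],[0,0,0],0.044],[[0,0,0],[0,0,0],0.044],[[0,0,0],[0,0,0],0.044]]'
python3 - <<'E'
from h import *
s=cam("scene");t=cam("top")
delta([644.6,-117.3,12.6],-106.8)
crop(s,240,100,360,220,5,"pics/s31.png")
crop(t,150,60,290,180,5,"pics/t31.png")
E
```

```text
t: 50.17
ee_pos: [643.2, -116.6, 14.0]
orientation: [-2.062, 0.306, 2.066]
ft_force: [-0.1, -0.6, 0.3]
width: 44.0
t: 50.83
ee_pos: [644.2, -116.8, 12.6]
orientation: [-2.065, 0.306, 2.064]
ft_force: [-0.6, 0.7, -0.5]
width: 44.2
t 50.93 p [ 644.2 -116.8   12.5] jaw yaw -106.81 toolx [ 1.e-04 -9.e-04 -1.e+00] w 43.7 f [ 0.  -0.7  0. ] q6 1.67
tool delta mm [-0.1  0.3 -0.6]
rotvec tool [-0.0002 -0.0004 -0.0009]
after turn tool delta [-0.1  0.3 -0.6]
```

View pics/s31.png

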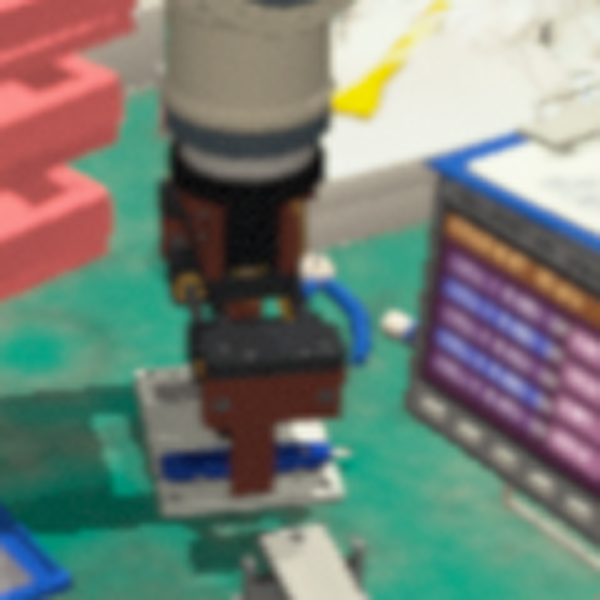

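View pics/t31.png

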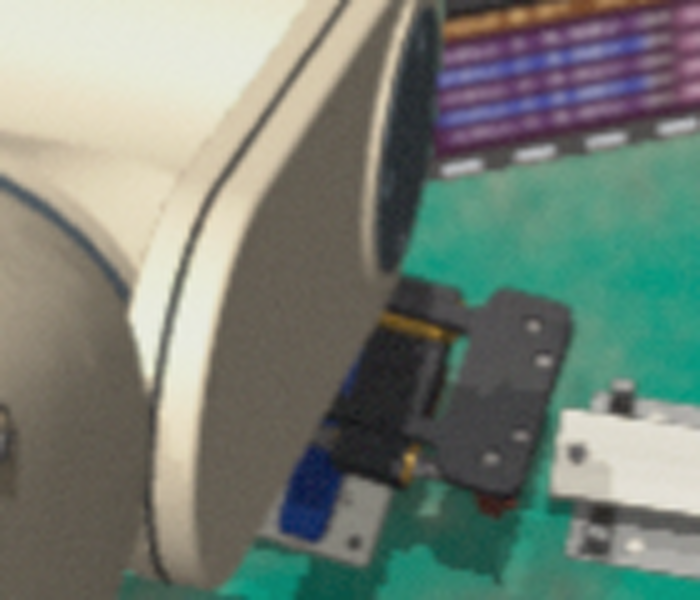

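Aligned: finger at (253,460), housing running 163–330. Grip and lift, turning to the tray's angle on the way up.

```bash
python3 -m crank '[[[0,0.0003,-0.0005],[0,0,0],0.035],[[0,0,0],[0,0,0],0.025],[[0,0,0],[0,0,0],0.015],[[0,0,0],[0,0,0],0.01],[[0,0,0],[0,0,0],0.01],[[0,0,0],[0,0,0],0.01],[[0,0,0],[0,0,0],0.01],[[0,0,0],[0,0,0],0.01]]' && python3 -m crank '[[[-0.001,0,0],[0,0,0],0.01],[[-0.003,0,0],[0,0,0],0.01],[[-0.006,0,0],[0,0,0],0.01],[[-0.008,0,0],[0,0,0],0.01],[[-0.010,0,0],[0,0,0],0.01],[[-0.010,0,0],[0,0,0],0.01],[[-0.010,0,0],[0,0,0],0.01],[[-0.010,0,0],[0,0,0],0.01]]' && python3 -m crank '[[[-0.010,0,0],[-0.03,0,0],0.01],[[-0.010,0,0],[-0.05,0,0],0.01],[[-0.010,0,0],[-0.07,0,0],0.01],[[-0.010,0,0],[-0.08,0,0],0.01],[[-0.008,0,0],[-0.08,0,0],0.01],[[-0.006,0,0],[-0.07,0,0],0.01],[[-0.004,0,0],[-0.043,0,0],0.01],[[-0.002,0,0],[-0.02,0,0],0.01]]'
python3 - <<'E'
from h import *
s=cam("scene")
delta([453.1,-127.6,125],-81.4)
crop(s,240,80,360,220,4,"pics/s32.png")
E
```

```text
t: 51.6
ee_pos: [644.5, -117.3, 12.4]
orientation: [-2.064, 0.306, 2.064]
ft_force: [0.2, -0.4, -0.0]
width: 17.4
t: 52.27
ee_pos: [644.8, -117.3, 72.0]
orientation: [-2.065, 0.306, 2.063]
ft_force: [-0.2, 0.1, -1.5]
width: 17.3
t: 52.93
ee_pos: [645.0, -117.2, 132.1]
orientation: [2.144, 0.161, -2.14]
ft_force: [-0.4, -0.2, -0.6]
width: 17.8
t 52.98 p [ 645.  -117.3  132. ] jaw yaw -81.32 toolx [ 0.0018 -0.0013 -1.    ] w 17.8 f [-0.3 -0.1  0. ] q6 1.22
tool delta mm [  6.7 -18.7 191.3]
rotvec tool [ 0.0014 -0.0016 -0.0016]
after turn tool delta [  7.  -18.5 191.3]
```

View pics/s32.png

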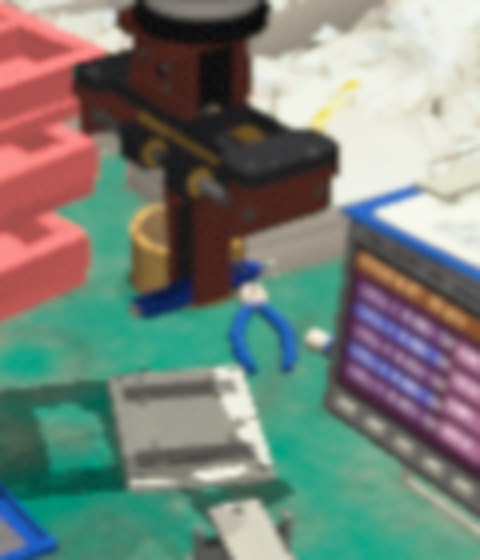

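```bash
python3 -m crank '[[[0,-0.0004,0.004],[0.0014,-0.0016,-0.0016],0.01],[[0,-0.0008,0.008],[0,0,0],0.01],[[0,-0.0012,0.012],[0,0,0],0.01],[[0,-0.0014,0.014],[0,0,0],0.01],[[0,-0.0014,0.014],[0,0,0],0.01],[[0,-0.0014,0.014],[0,0,0],0.01],[[0,-0.0014,0.014],[0,0,0],0.01],[[0,-0.0014,0.014],[0,0,0],0.01]]' && python3 -m crank '[[[0,-0.0014,0.014],[0,0,0],0.01],[[0,-0.0014,0.014],[0,0,0],0.01],[[0,-0.0014,0.014],[0,0,0],0.01],[[0,-0.0014,0.014],[0,0,0],0.01],[[0,-0.0012,0.013],[0,0,0],0.01],[[0,-0.0011,0.012],[0,0,0],0.01],[[0,-0.001,0.010],[0,0,0],0.01],[[0,-0.0006,0.0063],[0,0,0],0.01]]'
python3 - <<'E'
from h import *
for i in range(4): s=cam("scene")
t=cam("top")
delta([453.1,-127.6,20],-81.4)
crop(s,150,80,310,260,4,"pics/s33.png");crop(t,150,150,310,310,4,"pics/t33.png")
E
```

```text
t: 53.65
ee_pos: [548.3, -121.6, 130.2]
orientation: [2.142, 0.159, -2.149]
ft_force: [-0.8, -0.5, -0.2]
width: 17.6
t: 54.32
ee_pos: [450.9, -126.6, 130.6]
orientation: [2.142, 0.16, -2.148]
ft_force: [-0.2, -0.6, -0.0]
width: 17.9
t 54.57 p [ 453.3 -126.9  130.9] jaw yaw -81.51 toolx [-9.e-04  2.e-04 -1.e+00] w 17.3 f [ 0.2  0.8 -0.1] q6 1.12
tool delta mm [110.9   0.7   0.2]
rotvec tool [-0.0019  0.0009  0.0003]
after turn tool delta [110.9   0.7   0.3]
```

View pics/s33.png

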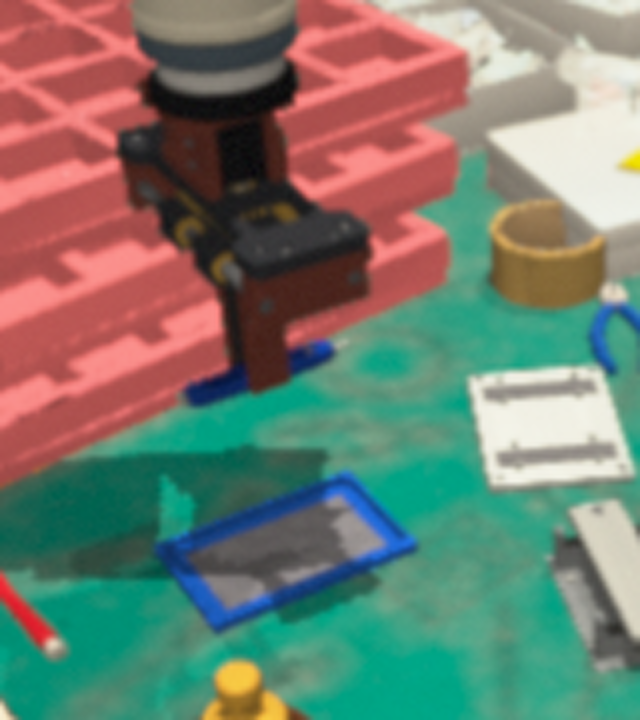

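View pics/t33.png

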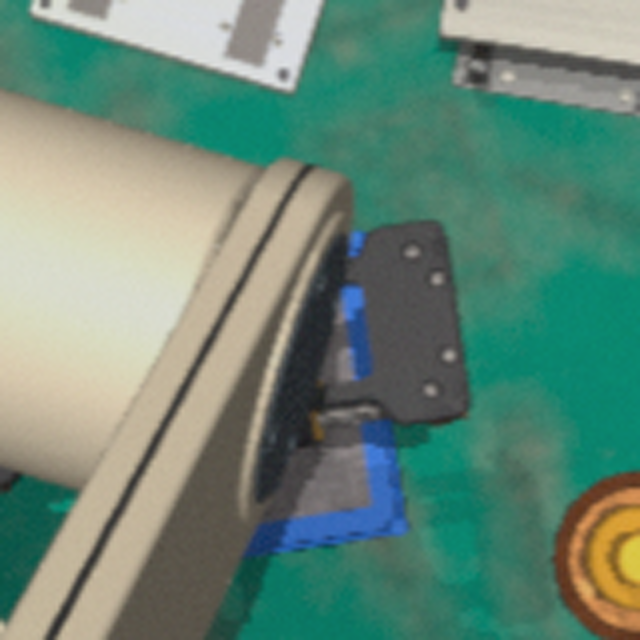

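```bash
python3 - <<'E'
from h import *
s=cam("scene");t=cam("top");cv2.imwrite("pics/s34.png",np.hstack([s["img"][:300,:400],t["img"][120:420,:400]]))
print(ctrl.get_obs()["qpos"].round(3))
E
```

```text
[-0.298  0.343  2.03  -0.     0.77   1.125]
```

View pics/s34.png

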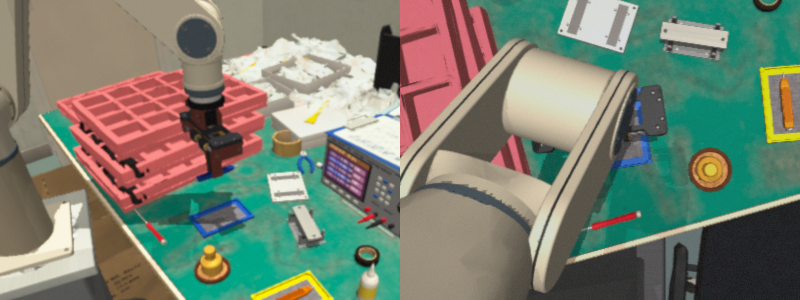

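```bash
python3 - <<'E'
from h import *
s=cam("scene")
for z in(131,250,350,450): print(z,proj(s,[[453,-127,z]])[0].round(0))
E
python3 -m crank '[[[0.004,0.0007,0],[-0.002,0.0009,0],0.01],[[0.008,0,0],[0,0,0],0.01],[[0.012,0,0],[0,0,0],0.01],[[0.014,0,0],[0,0,0],0.01],[[0.014,0,0],[0,0,0],0.01],[[0.012,0,0],[0,0,0],0.01],[[0.008,0,0],[0,0,0],0.01],[[0.004,0,0],[0,0,0],0.01]]'
python3 - <<'E'
from h import *
s=cam("scene");t=cam("top");delta([453.1,-127.6,20],-81.4)
cv2.imwrite("pics/s35.png",np.hstack([s["img"][:300,:400],t["img"][120:420,:400]]))
E
```

```text
131 [215. 173.]
250 [209. 125.]
350 [203.  78.]
450 [196.  23.]
t: 55.38
ee_pos: [451.8, -127.1, 53.2]
orientation: [2.141, 0.163, -2.147]
ft_force: [0.1, 1.0, 0.5]
width: 17.8
t 55.48 p [ 452.1 -127.2   54. ] jaw yaw -81.39 toolx [-0.0025  0.001  -1.    ] w 17.5 f [ 0.2 -0.2 -0.2] q6 1.12
tool delta mm [34.   0.6 -1. ]
rotvec tool [0.0001 0.0023 0.0014]
after turn tool delta [34.   0.5 -0.9]
```

View pics/s35.png

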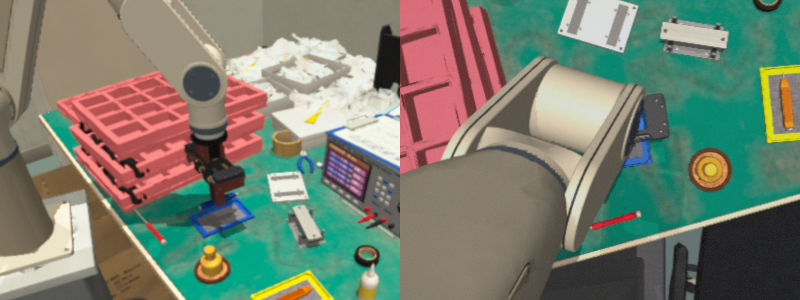

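The wrist joint is still about 350 mm up and the forearm rises from there, well above the 180 mm trays. Continue down.

```bash
python3 -m crank '[[[0.003,0.0004,-0.0004],[0,0.002,0.001],0.01],[[0.006,0,-0.0004],[0,0,0],0.01],[[0.007,0,0],[0,0,0],0.01],[[0.007,0,0],[0,0,0],0.01],[[0.005,0,0],[0,0,0],0.01],[[0.003,0,0],[0,0,0],0.01],[[0.002,0,0],[0,0,0],0.01],[[0.001,0,0],[0,0,0],0.01]]'
python3 - <<'E'
from h import *
for i in range(3): s=cam("scene")
t=cam("top");delta([453.1,-127.6,6.4],-81.4)
crop(s,170,160,270,260,6,"pics/s36.png")
E
```

```text
t: 56.15
ee_pos: [453.2, -127.6, 20.4]
orientation: [2.144, 0.161, -2.143]
ft_force: [0.8, -0.6, 0.0]
width: 17.2
t 56.35 p [ 453.6 -127.7   20.9] jaw yaw -81.39 toolx [ 1.5e-03 -2.0e-04 -1.0e+00] w 17.4 f [-0.1 -0.3 -0.2] q6 1.12
tool delta mm [14.5 -0.2  0.5]
rotvec tool [ 0.0001 -0.0014 -0.0004]
after turn tool delta [14.5 -0.1  0.4]
```

View pics/s36.png

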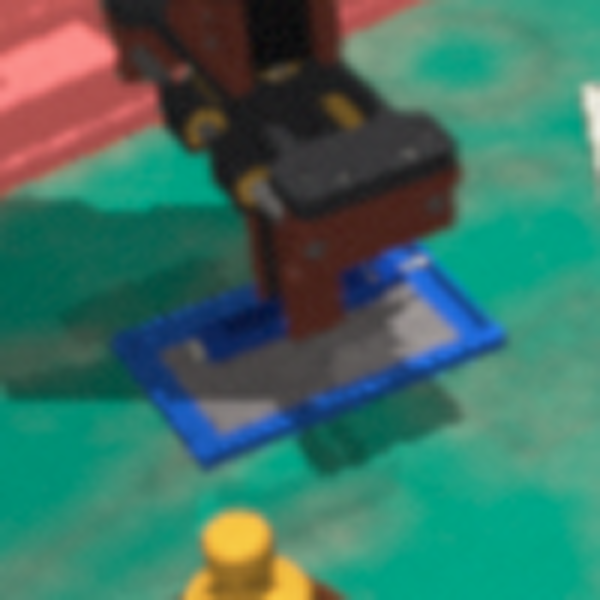

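```bash
python3 -m crank '[[[0.002,0,0.0004],[0,-0.001,0],0.01],[[0.003,0,0],[0,0,0],0.01],[[0.003,0,0],[0,0,0],0.01],[[0.0025,0,0],[0,0,0],0.01],[[0.0015,0,0],[0,0,0],0.01],[[0.001,0,0],[0,0,0],0.01],[[0.0007,0,0],[0,0,0],0.01],[[0,0,0],[0,0,0],0.01]]' && python3 -m crank '[[[0,0,0],[0,0,0],0.01],[[0,0,0],[0,0,0],0.01],[[0.0003,0,0],[0,0,0],0.01],[[0.0003,0,0],[0,0,0],0.01],[[0,0,0],[0,0,0],0.01],[[0,0,0],[0,0,0],0.01],[[0,0,0],[0,0,0],0.01],[[0,0,0],[0,0,0],0.01]]'
```

```text
t: 57.02
ee_pos: [453.0, -127.7, 6.9]
orientation: [2.143, 0.161, -2.143]
ft_force: [-0.7, -0.6, -0.6]
width: 17.9
t: 57.68
ee_pos: [453.0, -127.7, 6.5]
orientation: [2.143, 0.161, -2.143]
ft_force: [-0.3, 0.2, 0.1]
width: 17.5
```

```bash
python3 -m crank '[[[0.0003,0,0],[0,0,0],0.01],[[0.0002,0,0],[0,0,0],0.01],[[0,0,0],[0,0,0],0.01],[[0,0,0],[0,0,0],0.01],[[0,0,0],[0,0,0],0.01],[[0,0,0],[0,0,0],0.01],[[0,0,0],[0,0,0],0.01],[[0,0,0],[0,0,0],0.01]]'
```

```text
t: 58.35
ee_pos: [453.0, -127.7, 6.3]
orientation: [2.143, 0.161, -2.143]
ft_force: [-2.5, 0.7, 5.5]
width: 17.7
```

Contact. Release, rise, and back off towards clear space for the final check.

```bash
python3 -m crank '[[[0,0,0],[0,0,0],0.02],[[0,0,0],[0,0,0],0.026],[[0,0,0],[0,0,0],0.034],[[0,0,0],[0,0,0],0.034],[[0,0,0],[0,0,0],0.034],[[-0.002,0,0],[0,0,0],0.034],[[-0.005,0,0],[0,0,0],0.034],[[-0.009,0,0],[0,0,0],0.034]]' && python3 -m crank '[[[-0.014,0,0],[0,0,0],0.044],[[-0.018,0,0],[0,0,0],0.044],[[-0.022,0,0],[0,0,0],0.044],[[-0.024,0,0],[0,0,0],0.044],[[-0.024,0,0],[0,0,0],0.044],[[-0.024,0,0],[0,0,0],0.044],[[-0.018,0,0],[0,0,0],0.044],[[-0.010,0,0],[0,0,0],0.044]]'
python3 - <<'E'
from h import *
s=cam("scene");t=cam("top");delta([300,-520,200])
crop(s,170,160,270,260,6,"pics/s37.png")
E
```

```text
t: 59.02
ee_pos: [452.5, -127.5, 21.9]
orientation: [2.142, 0.162, -2.145]
ft_force: [-0.3, 0.3, -0.4]
width: 34.2
t: 59.68
ee_pos: [454.0, -127.9, 179.0]
orientation: [2.147, 0.159, -2.138]
ft_force: [1.3, -0.0, 0.9]
width: 43.8
t 59.78 p [ 454.1 -128.   178. ] jaw yaw -81.39 toolx [ 0.0042 -0.0015 -1.    ] w 43.8 f [-0.1 -0.3 -0.5] q6 1.12
tool delta mm [-22.1 364.6 210.9]
```

View pics/s37.png

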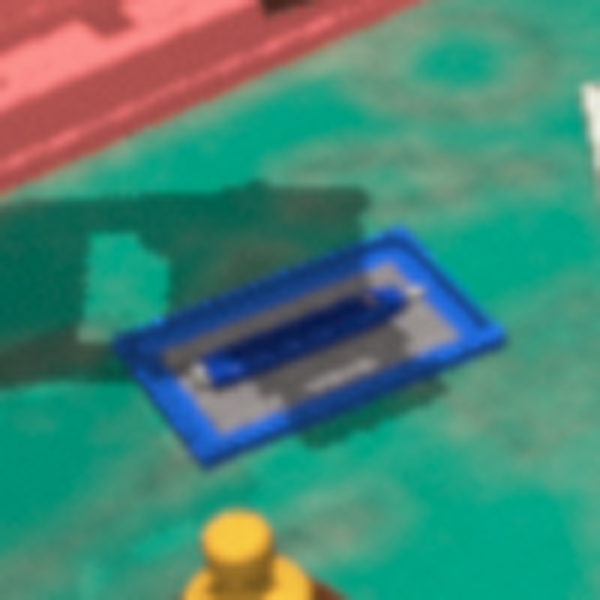

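Blue lies flat mid-tray, from (205,370) to (410,295). Retreat towards the start pose and check everything.

```bash
python3 -m crank '[[[-0.002,0.003,0.0017],[0,0,0],0.044],[[-0.003,0.007,0.004],[0,0,0],0.044],[[-0.003,0.011,0.0064],[0,0,0],0.044],[[-0.003,0.015,0.0087],[0,0,0],0.044],[[-0.003,0.018,0.0104],[0,0,0],0.044],[[-0.003,0.019,0.011],[0,0,0],0.044],[[-0.003,0.019,0.011],[0,0,0],0.044],[[-0.002,0.019,0.011],[0,0,0],0.044]]' && python3 -m crank '[[[0,0.019,0.011],[0,0,0],0.044],[[0,0.019,0.011],[0,0,0],0.044],[[0,0.019,0.011],[0,0,0],0.044],[[0,0.019,0.011],[0,0,0],0.044],[[0,0.019,0.011],[0,0,0],0.044],[[0,0.019,0.011],[0,0,0],0.044],[[0,0.019,0.011],[0,0,0],0.044],[[0,0.019,0.011],[0,0,0],0.044]]' && python3 -m crank '[[[0,0.019,0.011],[0,0,0],0.044],[[0,0.018,0.0104],[0,0,0],0.044],[[0,0.017,0.0098],[0,0,0],0.044],[[0,0.015,0.0087],[0,0,0],0.044],[[0,0.013,0.0075],[0,0,0],0.044],[[0,0.010,0.0058],[0,0,0],0.044],[[0,0.007,0.004],[0,0,0],0.044],[[0,0.003,0.002],[0,0,0],0.044]]'
python3 - <<'E'
from h import *
for i in range(3): s=cam("scene")
t=cam("top");delta(None)
cv2.imwrite("pics/s38.png",s["img"]);cv2.imwrite("pics/t38.png",t["img"])
hsv=cv2.cvtColor(t["img"],cv2.COLOR_BGR2HSV)
def m(n,lo,hi,b,z):
    x0,y0,x1,y1=b;k=np.zeros(hsv.shape[:2],np.uint8);k[y0:y1,x0:x1]=cv2.inRange(hsv,lo,hi)[y0:y1,x0:x1]
    cs=cv2.findContours(k,cv2.RETR_EXTERNAL,cv2.CHAIN_APPROX_NONE)[0]
    if not cs: print(n,"none");return
    c=max(cs,key=cv2.contourArea)[:,0]
    print(n,cv2.minAreaRect(plane(t,c,z)[:,:2].astype(np.float32)))
m("amber",(5,150,60),(20,255,255),(368,195,408,255),12)
m("blue",(105,110,40),(130,255,255),(206,220,240,280),12)
m("tray y",(22,120,60),(35,255,255),(340,170,430,280),10)
E
```

```text
t: 60.45
ee_pos: [404.8, -248.0, 197.1]
orientation: [2.142, 0.162, -2.146]
ft_force: [0.2, -0.1, 0.4]
width: 43.5
t: 61.12
ee_pos: [340.3, -411.3, 196.6]
orientation: [2.143, 0.163, -2.146]
ft_force: [-0.4, -0.8, -0.8]
width: 43.7
t: 61.78
ee_pos: [298.2, -521.0, 197.7]
orientation: [2.144, 0.161, -2.144]
ft_force: [-0.2, 0.7, 0.6]
width: 44.3
t 61.98 p [ 298.7 -519.6  198. ] jaw yaw -81.37 toolx [ 1.e-04  2.e-04 -1.e+00] w 44.1 f [-0.6 -1.1  0.4] q6 0.35
amber ((500.4279479980469, -422.5782775878906), (89.4041976928711, 18.166967391967773), 4.022413730621338)
blue ((454.5328674316406, -126.05845642089844), (89.41238403320312, 17.320701599121094), 8.589498519897461)
tray y ((500.0503845214844, -424.9693603515625), (137.2955780029297, 89.58287048339844), 4.504716873168945)
```

View pics/s38.png

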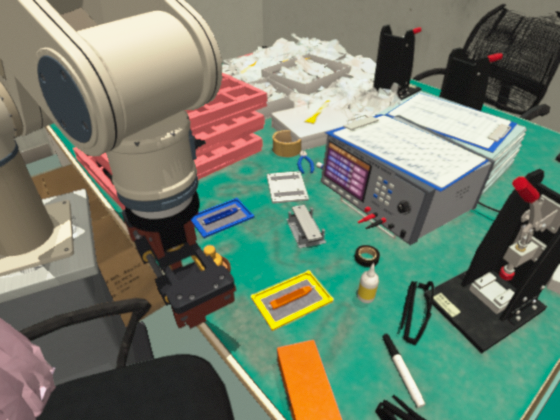

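View pics/t38.png

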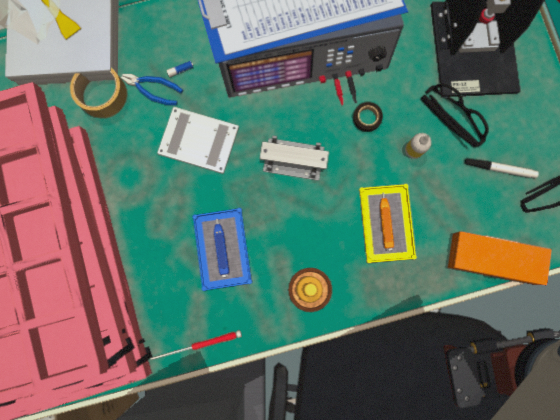

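Everything is placed. The weight is concentric in its rest at (310,289) and the bar is centred on the cradle at (293,156). Both housings are within about 3 mm of their tray centres. The bottle (418,147) and tape (367,116) are unmoved, and the arm is clear. Handing in.

```bash
python3 -c "
from workcell import workorder
print(workorder.close_job())"
```

```text
the job is handed in; nothing more can be done
None
```

I unloaded the jig in the order asked and handed the job in at about 62 s of the 118 s allowed, with the gripper clear of everything. No verdict was reported.

**Last checks, top and scene views:**
- **Weight:** it stands upright and concentric in its cork rest.
- **Bar:** it lies across both forks of the cradle, between the prongs.
- **Amber housing:** it is flat in the yellow tray, its visible body about 2.5 mm off the tray centre and within 0.5° of the tray's angle.
- **Blue housing:** it is flat in the blue tray, about 1.5 mm off centre and aligned with it.
- **Glue bottle and tape:** both appear where they started.

**Forces:** the strongest reading I saw was about 14 N, when the weight touched down. The other placements read about 5 N. I took readings at the end of each move, so brief peaks in between would not show.

**Disagreements:**
- **Scene camera:** its heights came out about 2–6 mm lower than the text, and its positions differed from the top camera's by up to about 9 mm. I placed by the top camera and confirmed the heights by feeling for contact.
- **Weight's starting place:** it measured about 8 mm off the bar's centre instead of at its middle. I gripped it where I measured it.

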